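# Pack the sign fitter's case

## Robot

A 6-joint arm with a two-finger parallel gripper is mounted at the origin on the work surface. World frame = base frame: x ahead of the robot, y to its left, z up, the work surface at z = 0. Lengths are in m, angles in rad, forces in N, time in s.
With the tool pointing down it reaches from about 0.4 to 0.825 m from the base axis. Payload 7 kg.
Tool frame: the origin (TCP) lies at the very end of the fingers, on their centre line; the grasp point (between the pads) lies 19 mm behind it (robot.grip_depth is the z of the grasp point in the tool frame, in m); z points along the fingers, y is the line along which they close (so a half turn about z gives the same grasp; the last joint's range is limited). The gripper opens to 85 mm and grips with 20 to 120 N. Pads are 22 mm wide; open, the fingers measure 114 mm over their backs; the gripper's body (76 mm by 85 mm) begins 54 mm behind the grasp point. The pads swing forward as they close: fully open they stand 13 mm farther back than shut.
Start: joints at [-1.029, 0.359, 0.012, 0, -1.224, -0.288], TCP at [0.169, -0.653, 0.204] pointing down, gripper open.
Joint ranges: [-3.07, 3.07], [-1.43, 2.12], [-1.02, 1.25], [-3.03, 1.67], [-3.05, -0], [-3.03, 3.03]. Speed limits (rad/s): [2.39, 2.39, 3.01, 3.14, 3.14, 3.14].

## Interface

Orientations are given as a unit quaternion [w, x, y, z].
In Python, from rig import robot gives the robot as it stands.
- The arm moves only by the shell command python3 -m pendant 'ROWS' [FORCE]. ROWS is JSON, a list of rows, each a list of 3 entries, a list of its own where there are three numbers: the shift along the tool's x, y, z in m, then the turn, a rotation vector about the tool's x, y, z in degrees, then the opening, from 0 (shut) to 1 (fully open). In form: [[[x, y, z], [ax, ay, az], jaw], ...]. A call has 1 to 12 rows; each row is the pose to reach, as a shift and turn from the pose commanded when the call began, along the tool's axes at that moment; what a row does not reach only later rows make up. A row lasts 1/10 s, in which the tool goes at most 50 mm and 8.59 degrees, less where a joint would pass 70% of its speed; a pose out of reach is approached as far as the arm can. A call with a gripper value outside its range is refused whole. The fingers move at their own pace and stop on an object; FORCE is the grip in N (left out, the last holds). Time passes only in rows, so rows that repeat a pose let the fingers close. It gives the time, the measured TCP pose, the force, the opening and the grip force at its end, in the units of the state.
- robot.get_obs(): the state, without advancing time (a new reading comes with each control period).
- robot.camera(name): name is "side" or "top" or "wrist"; returns the picture (480x640x3 uint8, red, green, blue); there is no depth.
- robot.camera_params(name): a dict with "K" (3x3 intrinsics, pixels), "eye" and "attitude" of the camera in the world. Camera axes: x right, y down, z forward; pixel columns grow to the right and rows downward; lengths in m; the calibration is good to about 2 mm. A picture is of the moment at which its call begins: read the wrist's pose just before it. camera_params takes no time and is no camera call; for the wrist camera it gives the pose at the moment of the call.
- robot.close_job(): hands the job in; it is judged then, once.
Trained networks look in the newest picture that a camera, given by its name, has taken for a name from the list of things; names that differ only in an ending like _2 or _b are one class to them, and where a whole thing is asked for, a point or a joint stands for the part that bears it (a point fixed in the world has none). Each returns a list of dicts, best first, with "conf" (0 to 1); they miss things now and then, are a little off and sometimes report something else, mostly with a low value. They report only what shows in the picture. A call takes as long as a camera call. They do not tell look-alikes from the thing itself.
- robot.recognise(thing, camera): "extent" ([left, top, right, bottom] in pixels, round what is visible of it).
The state is a dict: "t": time; "joints": joint angles; "qvel": joint speeds; "joint_torque": joint torques, N m; "ee_pos": TCP position; "tool_rot": TCP orientation; "ft_force": force on the tool from outside, world axes, zero at the start; "wrist_torque": the same for the moment, N m; "gripper_width": finger opening in m; "finger_force": force on a finger pad.
Only numpy, scipy, OpenCV 4.12 (cv2) and the standard library are available. Lean on these libraries where they do the work, as an engineer would, in place of code of your own. Each camera call takes 0.05 s, during which the arm holds its last target. There are 200 camera calls.

## Task

Pack the fitter's case for the site job: every steel angle bracket, the one left standing in the case as well as those standing on the bench, has to be tipped from its short leg onto its long leg and lie in the case with the long leg flat on the case floor, and the spirit level goes in with them. See that nothing stands above the rim, and only then close the lid fully. Leave the other things on the bench where they are.

Things in the scene. Friction and masses are not known exactly. Their poses are not given: they have to be found in the camera images.
- bracket1: galvanised steel angle bracket: L of 5 mm plate, 46 mm wide, 160 g; long leg 90 mm, short leg 50 mm, measured from the outer corner. Origin: middle of the outer corner edge; x runs along the short leg's outer face to its toe (plate z = 0 to 5 mm), z along the long leg's outer face to its tip (plate x = 0 to 5 mm), y across the width. Starts standing on the bench on its short leg, long leg upright (z up); may be absent.
- bracket2: angle bracket, the same as bracket1 in every size and axis. Starts standing on the bench on its short leg, long leg upright (z up); may be absent.
- bracket3: angle bracket, the same as bracket1 in every size and axis. Starts standing on the bench on its short leg, long leg upright (z up); may be absent.
- bracket4: angle bracket, the same as bracket1 in every size and axis. Starts standing inside the case on its short leg, z up, so that its long leg rises 28 mm above the rim; always present.
- level: torpedo spirit level, an aluminium bar with black rubber ends and yellow vials, 180 mm long (its x axis), 22 mm thick (y), 50 mm tall (z), 200 g, standing on its edge on the bench. Origin: centre of its underside.
- level_mid (a point): the centre of the level's body, 25 mm above its underside
- case: black case with aluminium edges, fixed to the bench, open. Outside 260 (its x) by 270 mm (its y), rim 70 mm above the bench; inside 240 by 250 mm, flat felt floor 8 mm above the bench, 62 mm deep; walls 10 mm, no dividers. Origin: centre of its underside. x points from the latch side to the hinge side, where the open lid stands (roughly the robot's left); z up.
- lid_hinge (a point): middle of the hinge line, on the case's hinge-side rim (case frame x = 130, z = 70 mm); the hinge line runs along the case's y axis
- lid_edge (a point): middle of the lid's free edge, 260 mm from the hinge line, half-way through the lid's thickness. The lid is a flat panel 260 by 270 mm, 12 mm thick, its inner face in line with the hinge; closed, it lies on the rim and its top is at 82 mm
- case_lid (a joint): lid angle in rad: 0 closed, 1.57 upright, grows as it opens (end stop 1.95); starts leaning back at 1.7 to 1.9. Stiff friction hinge: the lid stays where it is left and needs about 1 to 6 N at its free edge to move
- tape: roll of masking tape lying flat, 92 mm across, 25 mm tall; not part of the job, leave it where it is. Origin: its underside, about its middle
- tube: orange adhesive tube with black nozzle, 140 mm long, 32 mm thick, lying; not part of the job, leave it where it is. Origin: its underside, about its middle
- cutter: orange snap-off knife, 140 mm long, lying; not part of the job, leave it where it is. Origin: its underside, about its middle
- rule: steel rule 200 x 30 x 4 mm lying flat, with a yellow edge; not part of the job, leave it where it is. Origin: its underside, about its middle
- arch: green lacquered arch-shaped sign part, 190 mm across, 30 mm thick, lying flat; not part of the job, leave it where it is. Origin: its underside, about its middle (centre of the arc)
- bar: green lacquered L-shaped sign bar, 150 mm long, 30 mm thick, lying flat; not part of the job, leave it where it is. Origin: its underside, about its middle
- glue: white glue bottle, 48 mm across, 130 mm tall, standing; not part of the job, leave it where it is. Origin: its underside, about its middle
Things that resemble listed ones, but are neither listed nor needed, are in the scene too. Several things look just like the level: the one meant starts farthest to the robot's right.

How it is judged:
On the way, in this order (a step that is already met when the one before it is completed fails the run):
1. with the lid still open, every bracket lies on its long leg on the case floor and the level lies in the case, nothing above the rim (x of bracket1 in the frame of case between -0.12 and 0.12 m and y of bracket1 in the frame of case between -0.125 and 0.125 m and z of bracket1 in the frame of case between 0 and 0.016 m and angle between each of bracket1, bracket2, bracket3, bracket4's own x axis and vertical below 0.15 rad and x of bracket2 in the frame of case between -0.12 and 0.12 m and y of bracket2 in the frame of case between -0.125 and 0.125 m and z of bracket2 in the frame of case between 0 and 0.016 m and x of bracket3 in the frame of case between -0.12 and 0.12 m and y of bracket3 in the frame of case between -0.125 and 0.125 m and z of bracket3 in the frame of case between 0 and 0.016 m and x of bracket4 in the frame of case between -0.12 and 0.12 m and y of bracket4 in the frame of case between -0.125 and 0.125 m and z of bracket4 in the frame of case between 0 and 0.016 m and x of level_mid in the frame of case between -0.12 and 0.12 m and y of level_mid in the frame of case between -0.125 and 0.125 m and z of level_mid in the frame of case between 0 and 0.045 m and value of joint case_lid above 0.6 rad), for 0.2 s.
2. the lid is closed (value of joint case_lid below 0.04 rad), for 0.2 s.
At the end, for the whole second after the job is handed in: Every bracket present lies in the case on its long leg (short leg within 0.15 rad of upright, corner not more than 8 mm above the case floor), the level's centre is in the case and below 45 mm above the bench, and the lid is shut (under 0.04 rad) and still (x of bracket1 in the frame of case between -0.12 and 0.12 m and y of bracket1 in the frame of case between -0.125 and 0.125 m and z of bracket1 in the frame of case between 0 and 0.016 m and angle between each of bracket1, bracket2, bracket3, bracket4's own x axis and vertical below 0.15 rad and x of bracket2 in the frame of case between -0.12 and 0.12 m and y of bracket2 in the frame of case between -0.125 and 0.125 m and z of bracket2 in the frame of case between 0 and 0.016 m and x of bracket3 in the frame of case between -0.12 and 0.12 m and y of bracket3 in the frame of case between -0.125 and 0.125 m and z of bracket3 in the frame of case between 0 and 0.016 m and x of bracket4 in the frame of case between -0.12 and 0.12 m and y of bracket4 in the frame of case between -0.125 and 0.125 m and z of bracket4 in the frame of case between 0 and 0.016 m and x of level_mid in the frame of case between -0.12 and 0.12 m and y of level_mid in the frame of case between -0.125 and 0.125 m and z of level_mid in the frame of case between 0 and 0.045 m and value of joint case_lid below 0.04 rad and velocity of joint case_lid between -0.05 and 0.05 rad/s); the robot touches nothing.
It fails at once if a bystander (tape, adhesive tube, knife, rule, green sign parts, glue bottle) is shifted more than 4 cm (distance of any of tape, tube, cutter, rule, arch, bar, glue from where it was at the start of the episode above 0.04 m).
Of bracket1, bracket2, bracket3 only 2 to 3 are there at a start; the rules pass over those that are not, and their reading is None.
At some moment in a run one of bracket1, bracket2, bracket3, bracket4 may be knocked a few centimetres aside while the robot is not near it.
It also fails if it takes over 210 s, if anything falls off the work surface, if the arm or the gripper's body presses on something with over 40 N, if the wrist force passes 120 N, or if a joint passes its speed limit or range.

## Working session

There is one attempt and no reset: what is moved stays moved. The work goes in short steps, Python scripts to look and compute and a shell command to move; the robot and the scene stay as the last step left them, time stands still between calls to the robot, and variables do not carry over. Pictures are saved under pics/ and viewed, at most 14 in all, crops included, and the job is handed in when it is done.

```bash
mkdir -p pics; ls; cat > h.py <<'E'
import numpy as np, cv2, json
from scipy.spatial.transform import Rotation as R
from rig import robot
def q2R(q): return R.from_quat([q[1],q[2],q[3],q[0]]).as_matrix()
def cam(n):
    p=robot.camera_params(n); a=np.array(p['attitude'],float)
    M=a if a.shape==(3,3) else q2R(a)
    return np.array(p['K']),np.array(p['eye']),M
def snap(n,f=None):
    c=cam(n); im=robot.camera(n)
    if f: cv2.imwrite('pics/'+f,cv2.cvtColor(im,cv2.COLOR_RGB2BGR))
    return im,c
def toW(c,u,v,z):
    K,e,M=c; d=M@np.linalg.inv(K)@np.array([u,v,1.]); return e+d*(z-e[2])/d[2]
def toP(c,P):
    K,e,M=c; q=K@(M.T@(np.array(P)-e)); return q[:2]/q[2]
E
python3 - <<'E'
from h import *
print(robot.get_obs())
for n in('top','side'):
    im,c=snap(n,n+'1.png'); print(n,c[1],c[2].round(3).tolist(),c[0].round(1).tolist())
    for t in('bracket1','level','case','tape','tube','cutter','rule','arch','bar','glue'):
        print(t,[(np.round(d['extent']).astype(int).tolist(),round(d['conf'],2)) for d in robot.recognise(t,n)][:7])
E
```

```text
pics
{'t': 0.0, 'joints': array([-1.02889552e+00,  3.59399177e-01,  1.10461936e-02, -3.27900801e-04,
       -1.22406819e+00, -2.88083591e-01]), 'qvel': array([-0.00119258,  0.00055174,  0.00169486, -0.00026463, -0.00012915,
       -0.00036499]), 'joint_torque': array([ 1.73036959e-03, -5.83326316e+01,  2.93419540e+01,  6.93618715e+00,
       -5.66556235e-03,  1.24916431e-05]), 'ee_pos': array([ 0.16931617, -0.65288352,  0.20325425]), 'tool_rot': array([-1.86491083e-04, -1.26512786e-01,  9.91964632e-01,  8.05614626e-04]), 'ft_force': array([-0.14272294, -0.26165478,  0.42180756]), 'wrist_torque': array([-0.06228791, -0.03691478,  0.01020427]), 'finger_force': 0.0, 'gripper_width': 0.08529912908394681}
top [0.20017624 0.05421701 1.49387692] [[0.026, -0.981, 0.193], [-0.999, -0.031, -0.023], [0.029, -0.192, -0.981]] [[519.0, 0.0, 310.0], [0.0, 519.0, 234.1], [0.0, 0.0, 1.0]]
bracket1 [([346, 233, 365, 259], 0.92), ([267, 188, 288, 216], 0.9), ([407, 225, 432, 254], 0.71), ([357, 183, 377, 209], 0.56)]
level [([430, 195, 487, 239], 0.95)]
case [([157, 109, 314, 259], 0.67), ([435, 194, 4
[... 321 characters left out ...]
 0.83)]
side [ 0.44694791 -1.02249005  0.74488137] [[0.998, -0.04, 0.042], [-0.057, -0.541, 0.839], [-0.011, -0.84, -0.542]] [[541.7, 0.0, 318.7], [0.0, 541.7, 240.9], [0.0, 0.0, 1.0]]
bracket1 [([309, 314, 343, 376], 0.91), ([360, 266, 394, 313], 0.65), ([346, 203, 359, 232], 0.64), ([289, 264, 319, 310], 0.59)]
level [([116, 322, 174, 420], 0.98)]
case [([288, 84, 408, 266], 0.66)]
tape []
tube [([240, 301, 273, 349], 0.87)]
cutter [([201, 410, 294, 454], 0.92), ([287, 85, 399, 189], 0.62), ([428, 265, 449, 324], 0.53)]
rule [([428, 267, 452, 325], 0.73)]
arch [([448, 328, 519, 421], 0.92), ([309, 320, 342, 375], 0.59)]
bar [([241, 298, 275, 350], 0.47)]
glue [([420, 193, 436, 248], 0.75)]
```

View pics/top1.png

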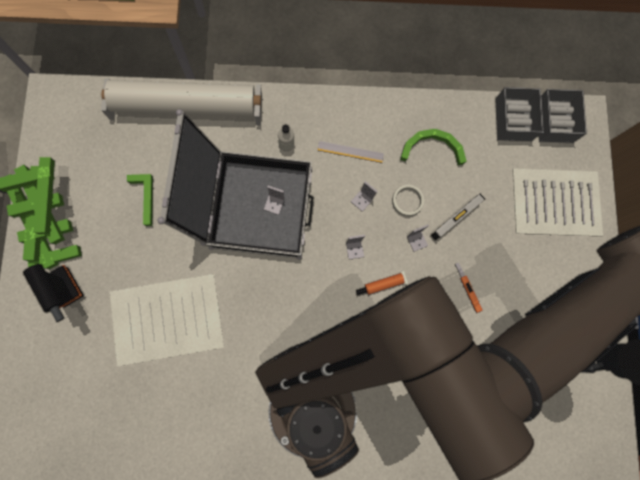

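View pics/side1.png

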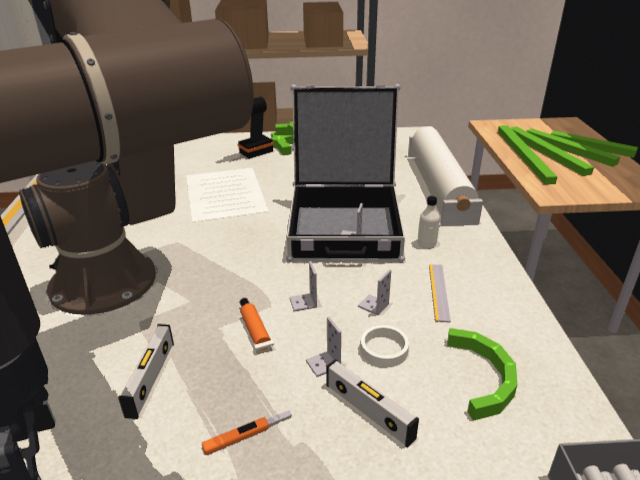

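The top view shows the case (157–314, 109–259) with bracket4 standing at (275,200). Three bench brackets are at (363,196), (355,247) and (418,239). One level is at (459,217), tape is at (408,200), and the arm hides the area at lower right. The side view also shows a second level at (145,370), besides the one at (372,402).

```bash
python3 - <<'E'
from h import *
c=cam('side'); t=cam('top')
for n,u,v,z in[('levA base',125,412,0),('levA far',165,330,.05),('levB near',410,437,0),('levB far',333,388,0),('br a',325,372,0),('br b',303,308,0),('br c',375,311,0),('glue',428,246,0),('tape',385,350,0),('tube',258,330,0),('cutter',250,433,0)]:
    print(n,toW(c,u,v,z).round(3))
for n,u,v,z in[('a',418,250,0),('b',355,258,0),('c',363,205,0),('rim NW?',222,156,.07),('rim NE',311,163,.07),('rim SE',303,257,.07),('rim SW',210,243,.07),('br4',275,209,.008),('levB1',435,237,.05),('levB2',483,197,.05)]:
    print(n,toW(t,u,v,z).round(3))
import cv2
a=cv2.imread('pics/top1.png')[140:270,200:500]; cv2.imwrite('pics/crop1.png',cv2.resize(a,None,fx=2.66,fy=2.66,interpolation=cv2.INTER_CUBIC))
E
```

```text
levA base [ 0.143 -0.384  0.   ]
levA far [ 0.192 -0.236  0.05 ]
levB near [ 0.619 -0.465  0.   ]
levB far [ 0.502 -0.354  0.   ]
br a [ 0.491 -0.315  0.   ]
br b [ 0.456 -0.129  0.   ]
br c [ 0.607 -0.15   0.   ]
glue [0.775 0.088 0.   ]
tape [ 0.61  -0.266  0.   ]
tube [ 0.363 -0.192  0.   ]
cutter [ 0.359 -0.441  0.   ]
a [ 0.457 -0.299  0.   ]
b [ 0.427 -0.114  0.   ]
c [ 0.587 -0.136  0.   ]
rim NW? [0.7   0.279 0.07 ]
rim NE [0.689 0.023 0.07 ]
rim SE [0.415 0.039 0.07 ]
rim SW [0.446 0.297 0.07 ]
br4 [0.564 0.124 0.008]
levB1 [ 0.487 -0.336  0.05 ]
levB2 [ 0.61  -0.479  0.05 ]
```

View pics/crop1.png

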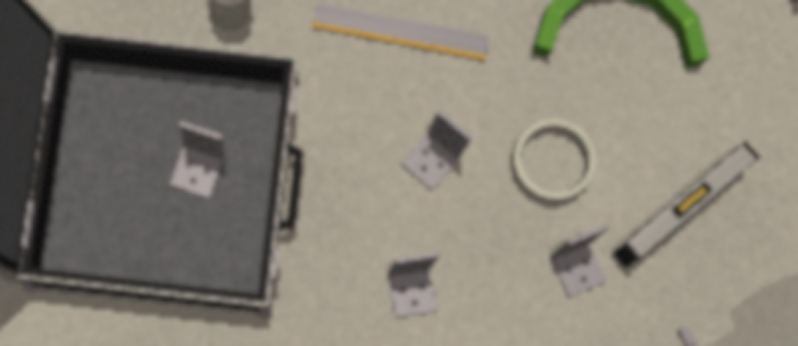

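Look-alikes of the level: A at side (145,370), about (0.17,-0.31), and B at side (372,402) / top (459,217), about (0.555,-0.41). B is further right, so it is my choice. The crop confirms B, but the arm may still hide a third, which I'll check once it has moved. All four brackets are present, with toes towards the robot. Next I raise the arm over the brackets.

```bash
cat >> h.py <<'E'
def plan(x,y,z,yaw):
    """rows' shift/turn to reach TCP (x,y,z), tool down, tool-y axis at world yaw (deg)"""
    o=robot.get_obs(); M=q2R(o['tool_rot']); a=np.radians(yaw)
    T=np.c_[np.cross([np.cos(a),np.sin(a),0],[0,0,-1]),[np.cos(a),np.sin(a),0],[0,0,-1]]
    print('t',round(o['t'],1),'at',o['ee_pos'].round(4),'yaw',round(np.degrees(np.arctan2(M[1,1],M[0,1])),1),'->',(M.T@(np.array([x,y,z])-o['ee_pos'])).round(4),R.from_matrix(M.T@T).as_rotvec(degrees=True).round(1))
E
python3 - <<'E'
from h import *
o=robot.get_obs();M=q2R(o['tool_rot']);K,e,C=cam('wrist')
print(K,(M.T@(e-o['ee_pos'])).round(3),(M.T@C).round(2))
plan(.5,-.2,.36,180); plan(.5,-.2,.36,0)
E
```

```text
[[410.10319731   0.         317.20334083]
 [  0.         410.10319731 240.10508479]
 [  0.           0.           1.        ]] [ 0.084 -0.    -0.171] [[ 0.   -0.95 -0.32]
 [ 1.    0.   -0.  ]
 [ 0.   -0.32  0.95]]
t 1.1 at [ 0.1695 -0.6534  0.2042] yaw 104.5 -> [-0.4338  0.3558 -0.1558] [  0.    0.  -75.5]
t 1.1 at [ 0.1695 -0.6534  0.2042] yaw 104.5 -> [-0.4338  0.3558 -0.1558] [  0.   -0.  104.5]
```

```bash
python3 -m pendant '[[[0,0,-0.05],[0,0,0],0.6],[[-0.43,0.35,-0.155],[0,0,-75.5],0.6],[[-0.43,0.35,-0.155],[0,0,-75.5],0.6],[[-0.43,0.35,-0.155],[0,0,-75.5],0.6],[[-0.43,0.35,-0.155],[0,0,-75.5],0.6],[[-0.43,0.35,-0.155],[0,0,-75.5],0.6],[[-0.43,0.35,-0.155],[0,0,-75.5],0.6],[[-0.43,0.35,-0.155],[0,0,-75.5],0.6],[[-0.43,0.35,-0.155],[0,0,-75.5],0.6],[[-0.43,0.35,-0.155],[0,0,-75.5],0.6],[[-0.43,0.35,-0.155],[0,0,-75.5],0.6],[[-0.43,0.35,-0.155],[0,0,-75.5],0.6]]' 40
python3 - <<'E'
from h import *
plan(.5,-.2,.36,180)
snap('wrist','w1.png');snap('side','side2.png')
for n in('wrist','side'):
  for t in('level','bracket1'): print(n,t,[(np.round(d['extent']).astype(int).tolist(),round(d['conf'],2)) for d in robot.recognise(t,n)])
E
```

```text
t: 2.3
ee_pos: [0.4902, -0.216, 0.3575]
tool_rot: [-0.0, 0.708, -0.707, 0.0]
ft_force: [1.3, -0.7, -0.2]
gripper_width: 0.0507
finger_force: 0.0
t 2.3 at [ 0.4902 -0.216   0.3575] yaw -179.9 -> [-0.016  -0.0098 -0.0025] [-0.1 -0.   0.1]
wrist level [([548, 0, 639, 176], 0.88), ([248, 0, 322, 70], 0.75)]
wrist bracket1 [([322, 227, 368, 292], 0.64), ([189, 211, 260, 258], 0.64), ([236, 379, 280, 429], 0.56), ([187, 88, 262, 170], 0.32)]
side level [([120, 324, 174, 422], 0.8), ([327, 356, 420, 447], 0.64)]
side bracket1 [([294, 264, 320, 310], 0.9), ([358, 270, 393, 318], 0.82), ([308, 318, 343, 375], 0.77), ([346, 204, 361, 232], 0.61)]
```

View pics/w1.png

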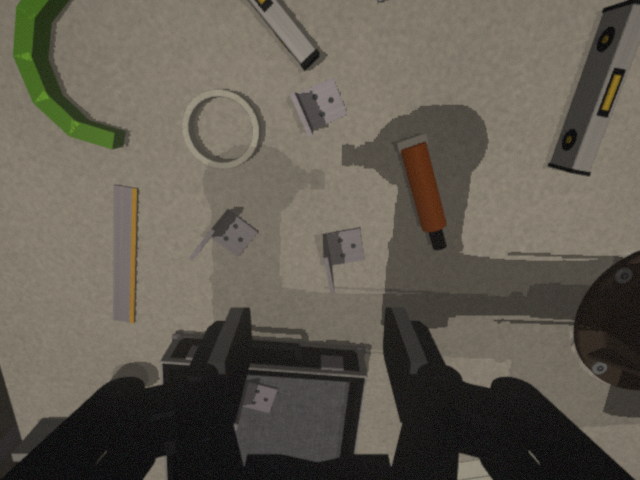

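View pics/side2.png

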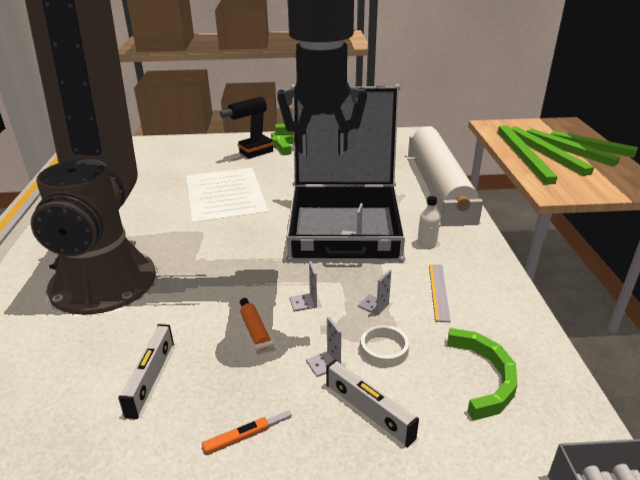

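Wrist view: bracket a is at (322,107), b at (345,246), c at (232,235) and bracket4 at (262,395). Level B's end is at (308,60), and level A is at top right. The side view shows only two levels on the bench, so B at (372,402) is the one meant. I'll overlay wireframe guesses to check the bracket poses.

```bash
cat >> h.py <<'E'
def bverts(x,y,yaw,z0=0):
    """corner-edge middle, yaw of bracket x axis (deg), standing"""
    a=np.radians(yaw); X=np.array([np.cos(a),np.sin(a),0]); Y=np.array([-X[1],X[0],0]); Z=np.array([0,0,1.])
    o=np.array([x,y,z0]); f=lambda p,s,q:o+p*X+s*.023*Y+q*Z
    return [[f(.05,1,0),f(.05,-1,0),f(0,-1,0),f(0,1,0)],[f(0,1,0),f(0,-1,0),f(0,-1,.09),f(0,1,.09)]]
def draw(im,c,polys,col=(0,255,0)):
    for p in polys: cv2.polylines(im,[np.array([toP(c,v) for v in p]).round().astype(int)],True,col,1)
def frombr(c,t1,t2,z0=0):
    p,q=toW(c,*t1,z0+.004),toW(c,*t2,z0+.004); m=(p+q)/2; d=(q-p)[:2]; n=np.array([d[1],-d[0]])/np.hypot(*d)
    if n[0]>0:n=-n
    k=m[:2]-.05*n; return k[0],k[1],np.degrees(np.arctan2(n[1],n[0])),np.hypot(*d)
E
python3 - <<'E'
from h import *
im=cv2.imread('pics/w1.png');c=cam('wrist')
S=cv2.resize(im,None,fx=3,fy=3,interpolation=cv2.INTER_CUBIC);c=(np.diag([3,3,1])@c[0],c[1],c[2])
for n,a,b,z in[('a',(338,81),(346,113),0),('b',(361,228),(365,261),0),('c',(259,237),(240,256),0),('4',(276,389),(270,412),.008)]:
    g=frombr(c,(3*a[0],3*a[1]),(3*b[0],3*b[1]),z); print(n,np.round(g,3)); draw(S,c,bverts(*g[:3],z))
w=S[180:1290,450:1140]; cv2.imwrite('pics/w1c.png',cv2.resize(w,(372,598) if 0 else (373,600)))
# two tiles
A=S[200:820,540:1140]; B=S[1000:1330,460:1140]
cv2.imwrite('pics/w1c.png',cv2.resize(A,(580,600)))
im=cv2.imread('pics/top1.png')
E
```

```text
a [ 5.07000e-01 -2.92000e-01 -1.64092e+02  3.80000e-02]
b [ 4.76000e-01 -1.10000e-01 -1.71411e+02  4.80000e-02]
c [ 6.1600e-01 -1.5000e-01  1.3519e+02  3.9000e-02]
4 [6.05000e-01 1.21000e-01 1.66069e+02 4.40000e-02]
```

View pics/w1c.png

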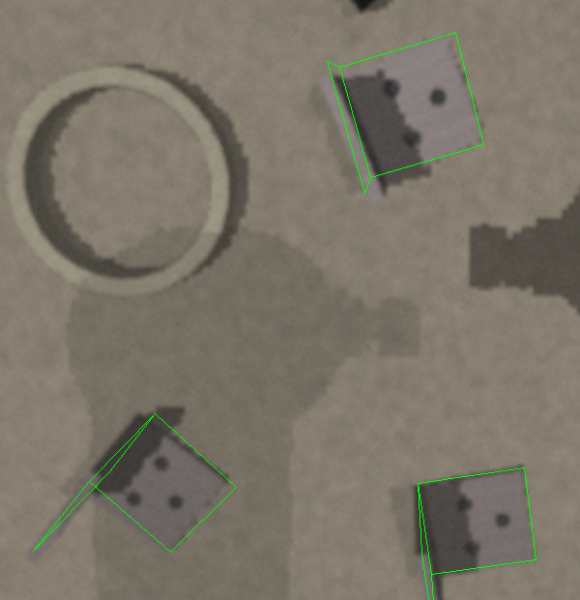

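The wireframes fit to a few millimetres, and bracket4's short leg (toe to robot) is at (262,395). Bracket4 comes first. Its corner is about 45 mm beyond the case centre, so tipped in place it would hit the far wall. I'll move it back before tipping it.

```bash
python3 - <<'E'
from h import *
plan(.6026,.1216,.17,166)
E
```

```text
t 2.6 at [ 0.489  -0.2183  0.3564] yaw -180.0 -> [-0.3398 -0.1139  0.1863] [ 0. -0. 14.]
```

```bash
python3 -m pendant '[[[-0.34,-0.114,0],[0,0,14],0.6],[[-0.34,-0.114,0],[0,0,14],0.6],[[-0.34,-0.114,0],[0,0,14],0.6],[[-0.34,-0.114,0],[0,0,14],0.6],[[-0.34,-0.114,0],[0,0,14],0.6],[[-0.34,-0.114,0],[0,0,14],0.6],[[-0.34,-0.114,0],[0,0,14],0.6],[[-0.34,-0.114,0],[0,0,14],0.6],[[-0.34,-0.114,0],[0,0,14],0.6],[[-0.34,-0.114,0],[0,0,14],0.6]]'
python3 - <<'E'
from h import *
plan(.6026,.1216,.17,166)
im,c=snap('wrist'); im=cv2.cvtColor(im,cv2.COLOR_RGB2BGR)
draw(im,c,bverts(.605,.121,166,.008))
a=np.radians(-3.7);U=np.array([np.cos(a),np.sin(a),0]);V=np.array([-U[1],U[0],0]);C=np.array([.5625,.1595,0])
box=lambda p,q,z:[C+s*p*U+t*q*V+[0,0,z] for s,t in((1,1),(1,-1),(-1,-1),(-1,1))]
draw(im,c,[box(.135,.13,.07),box(.125,.12,.07)]); draw(im,c,[box(.125,.12,.008)],(0,0,255))
cv2.imwrite('pics/w2.png',im)
t,ct=snap('top'); print(robot.recognise('bracket1','top'))
E
```

```text
t: 3.6
ee_pos: [0.6032, 0.1208, 0.3563]
tool_rot: [-0.0, -0.616, 0.788, -0.0]
ft_force: [-1.4, -0.4, 0.4]
gripper_width: 0.0512
finger_force: 0.0
t 3.6 at [0.6032 0.1208 0.3563] yaw 166.0 -> [-0.0008  0.0007  0.1863] [ 0. -0. -0.]
[{'extent': [345.4, 237.5, 364.0, 262.4], 'conf': 0.68}, {'extent': [352.7, 182.9, 378.4, 210.2], 'conf': 0.66}, {'extent': [409.4, 227.6, 431.1, 249.6], 'conf': 0.61}, {'extent': [266.6, 187.4, 285.2, 214.3], 'conf': 0.58}]
```

View pics/w2.png

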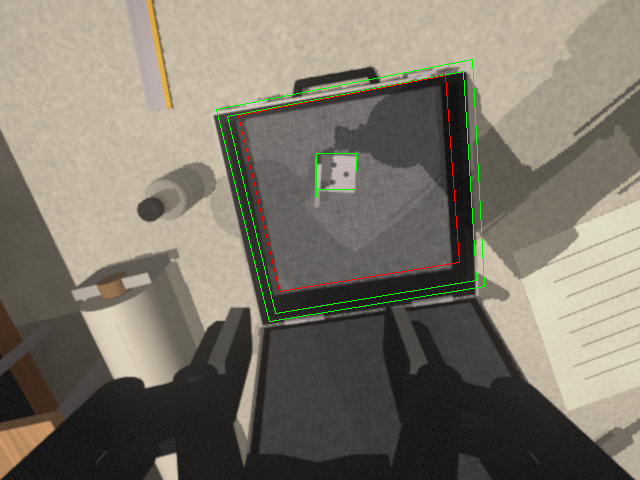

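Bracket4's overlay fits at (336,172). The true rim corners are (215,112), (466,72), (480,297) and (262,325), so my case guess is about 1 cm off. I'll refine the case pose.

```bash
python3 - <<'E'
from h import *
c=cam('wrist')
P=[toW(c,u,v,.07)[:2] for u,v in((262,325),(215,112),(466,72),(480,297))]
print(np.round(P,3)); m=np.mean(P,0); 
L=np.array([[.135,.13],[.135,-.13],[-.135,-.13],[-.135,.13]])
H=(np.array(P)-m).T@L; th=np.arctan2(H[1,0]-H[0,1],H[0,0]+H[1,1]); print(m,np.degrees(th)); 
Rm=np.array([[np.cos(th),-np.sin(th)],[np.sin(th),np.cos(th)]]); print((np.array(P)-m-L@Rm.T).round(4))
print('floor corners px',[toP(c,[*(m+Rm@np.array(q)),.008]).round() for q in((.125,.12),(.125,-.12),(-.125,-.12),(-.125,.12))])
E
python3 -m pendant '[[[0,0,0.186],[0,0,0],0.6],[[0,0,0.186],[0,0,0],0.6],[[0,0,0.186],[0,0,0],0.6],[[0,0,0.186],[0,0,0],0.6],[[0,0,0.24],[0,0,0],0.6],[[0,0,0.295],[0,0,0],0.6],[[0,0,0.295],[0,0,0],0.6],[[0,0,0.295],[0,0,0],0.0],[[0,0,0.295],[0,0,0],0.0],[[0,0,0.295],[0,0,0],0.0],[[0,0,0.295],[0,0,0],0.0],[[0,0,0.295],[0,0,0],0.0]]' 40
```

```text
[[0.716 0.284]
 [0.691 0.024]
 [0.427 0.049]
 [0.443 0.311]]
[0.56947057 0.16711263] -5.121242331556274
[[ 0.0008 -0.0008]
 [-0.001  -0.0017]
 [ 0.0034 -0.0002]
 [-0.0032  0.0027]]
floor corners px [array([274., 295.]), array([237., 119.]), array([443.,  85.]), array([453., 270.])]
t: 4.95
ee_pos: [0.6051, 0.1229, 0.0646]
tool_rot: [0.002, -0.616, 0.788, -0.001]
ft_force: [0.1, -0.4, 7.4]
gripper_width: 0.0032
finger_force: 41.3
```

```bash
cat >> h.py <<'E'
CC=np.array([.5695,.167]); U=np.array([.9960,-.0893]); V=np.array([.0893,.9960])
def cw(u,v): return CC+u*U+v*V
def cuv(p): d=np.array(p)[:2]-CC; return round(float(d@U),4),round(float(d@V),4)
def cplan(u,v,z): plan(*cw(u,v),z,174.9)
E
python3 - <<'E'
from h import *
cplan(.0275,-.033,.066)
E
```

```text
t 5.0 at [0.6051 0.1229 0.0646] yaw 166.1 -> [-0.0058  0.0129 -0.0015] [-0.2  0.1 -8.8]
```

```bash
python3 -m pendant '[[[0,0,-0.025],[0,0,0],0],[[-0.006,0.013,-0.025],[0,0,-8.8],0],[[-0.006,0.013,-0.025],[0,0,-8.8],0],[[-0.006,0.013,-0.012],[0,0,-8.8],0],[[-0.006,0.013,-0.003],[0,0,-8.8],0],[[-0.006,0.013,-0.003],[0,0,-8.8],0],[[-0.006,0.013,-0.003],[0,0,-8.8],0.5],[[-0.006,0.013,-0.003],[0,0,-8.8],0.5],[[-0.006,0.013,-0.003],[0,0,-8.8],0.5],[[-0.006,0.013,-0.05],[0,0,-8.8],0.5],[[-0.006,0.013,-0.1],[0,0,-8.8],0.5],[[-0.006,0.013,-0.1],[0,0,-8.8],0.5]]' 40
python3 - <<'E'
from h import *
cplan(.0275-.03,-.033,.075)
im,c=snap('side')
im=cv2.cvtColor(im,cv2.COLOR_RGB2BGR)
cv2.imwrite('pics/s3.png',cv2.resize(im[170:280,270:430],None,fx=4,fy=4,interpolation=cv2.INTER_CUBIC))
print([(np.round(d['extent']),d['conf']) for d in robot.recognise('bracket1','side')])
E
```

```text
t: 6.15
ee_pos: [0.5961, 0.1323, 0.1689]
tool_rot: [0.005, -0.675, 0.738, -0.002]
ft_force: [-0.0, 0.1, -0.2]
gripper_width: 0.0426
finger_force: 0.0
t 6.2 at [0.5961 0.1323 0.1689] yaw 174.9 -> [0.0013 0.033  0.0936] [-0.6  0.3 -0. ]
[(array([309., 316., 343., 376.]), 0.86), (array([359., 269., 391., 315.]), 0.81), (array([291., 262., 320., 312.]), 0.72), (array([341., 203., 355., 232.]), 0.54)]
```

View pics/s3.png

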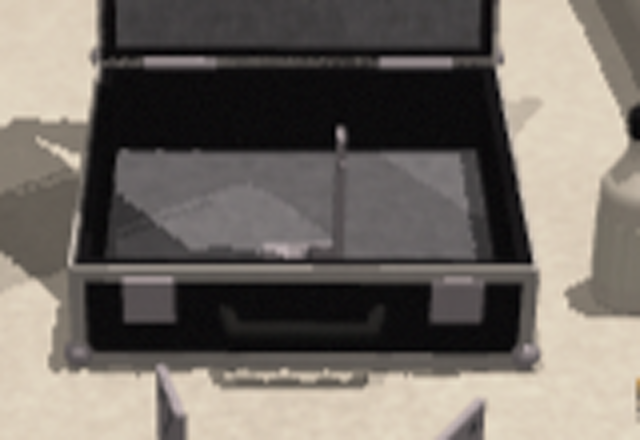

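The bracket stands upright at side (355,215) but is a little far forward. I'll regrip it, set it 10 mm back and tip it.

```bash
python3 -m pendant '[[[0,0,0.05],[0,0,0],0.5],[[0,0,0.096],[0,0,0],0.5],[[0,0,0.096],[0,0,0],0],[[0,0,0.096],[0,0,0],0],[[0,0,0.096],[0,0,0],0],[[0,0.005,0.09],[0,0,0],0],[[0,0.01,0.09],[0,0,0],0],[[0,0.01,0.096],[0,0,0],0],[[0,0.01,0.096],[0,0,0],0.5],[[0,0.01,0.096],[0,0,0],0.5],[[0,0.01,0.05],[0,0,0],0.5],[[0,0.01,0],[0,0,0],0.3]]' 40
python3 -m pendant '[[[0,0.034,0],[0,0,0],0],[[0,0.034,0],[0,0,0],0],[[0,0.034,0.05],[0,0,0],0],[[0,0.034,0.093],[0,0,0],0],[[0,0.026,0.093],[0,0,0],0],[[0,0.019,0.093],[0,0,0],0],[[0,0.012,0.093],[0,0,0],0],[[0,0.005,0.093],[0,0,0],0],[[0,-0.002,0.093],[0,0,0],0],[[0,-0.009,0.093],[0,0,0],0],[[0,-0.016,0.093],[0,0,0],0],[[0,-0.016,0.093],[0,0,0],0]]'
python3 -m pendant '[[[0,0,-0.05],[0,0,0],0.5],[[0,0,-0.1],[0,0,0],0.6],[[0,0,-0.15],[0,0,0],0.6],[[0,0,-0.2],[0,0,0],0.6],[[0,0,-0.25],[0,0,0],0.6]]'
python3 - <<'E'
from h import *
b=(.476,-.110);
plan(b[0]-.0025,b[1],.17,188.6)
im,c=snap('wrist','w3.png'); print([(np.round(d['extent']),d['conf']) for d in robot.recognise('bracket1','wrist')])
E
```

```text
t: 7.45
ee_pos: [0.5806, 0.1312, 0.1607]
tool_rot: [-0.003, -0.675, 0.738, 0.001]
ft_force: [2.3, 1.7, 0.5]
gripper_width: 0.0295
finger_force: 0.0
t: 8.65
ee_pos: [0.599, 0.1305, 0.0686]
tool_rot: [0.0, -0.674, 0.738, -0.0]
ft_force: [-0.6, 0.0, 0.0]
gripper_width: 0.0001
finger_force: 0.0
t: 9.15
ee_pos: [0.5974, 0.1303, 0.3209]
tool_rot: [0.0, -0.675, 0.738, 0.0]
ft_force: [1.2, 0.3, -0.1]
gripper_width: 0.0512
finger_force: 0.0
t 9.2 at [0.5974 0.1303 0.3209] yaw 174.8 -> [0.2505 0.1018 0.1508] [ -0.    0.  -13.8]
[(array([328., 154., 374., 214.]), 0.83)]
```

View pics/w3.png

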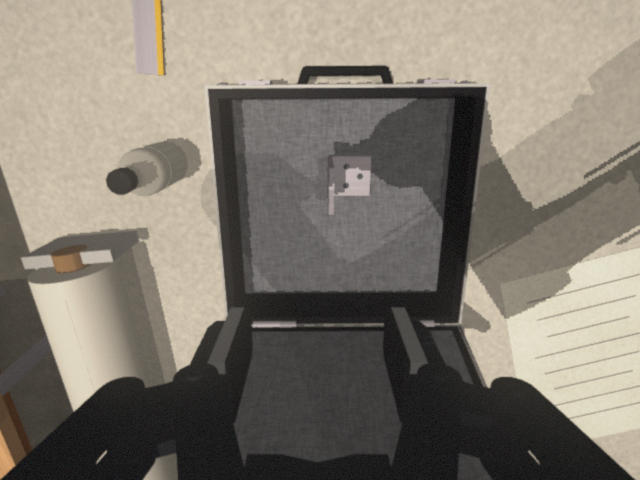

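The bracket is still standing, at (350,175), so the push was not enough. I'll measure it again.

```bash
python3 - <<'E'
from h import *
c=cam('wrist'); g=frombr(c,(371,156),(371,196),.008); print(np.round(g,4),cuv(g))
o=robot.get_obs(); print(cuv(o['ee_pos']), cuv((.599,.1305)),cuv((.5806,.1312)))
E
```

```text
[5.908000e-01 1.369000e-01 1.773265e+02 4.770000e-02] (0.0239, -0.028)
(0.0343, -0.0331) (0.0326, -0.0337) (0.0143, -0.0347)
```

```bash
python3 -m pendant '[[[-0.004,0.05,0.02],[0,0,0],0],[[-0.004,0.055,0.07],[0,0,0],0],[[-0.004,0.055,0.12],[0,0,0],0],[[-0.004,0.055,0.17],[0,0,0],0],[[-0.004,0.055,0.22],[0,0,0],0],[[-0.004,0.055,0.250],[0,0,0],0],[[-0.004,0.04,0.250],[0,0,0],0],[[-0.004,0.03,0.250],[0,0,0],0],[[-0.004,0.02,0.250],[0,0,0],0],[[-0.004,0.01,0.250],[0,0,0],0],[[-0.004,0.003,0.250],[0,0,0],0],[[-0.004,-0.004,0.250],[0,0,0],0]]'
python3 -m pendant '[[[0,-0.007,0],[0,0,0],0],[[0,-0.014,0],[0,0,0],0],[[0,-0.021,0],[0,0,0],0],[[0,-0.028,0],[0,0,0],0],[[0,-0.028,0],[0,0,0],0],[[0,-0.028,-0.05],[0,0,0],0.6],[[0,-0.028,-0.1],[0,0,0],0.6],[[0,0,-0.15],[0,0,0],0.6],[[0,0,-0.2],[0,0,0],0.6],[[0,0,-0.25],[0,0,0],0.6],[[0,0,-0.25],[0,0,0],0.6]]'
python3 - <<'E'
from h import *
plan(.4735,-.110,.32,188.6)
im,c=snap('wrist','w4.png'); print([(np.round(d['extent']),d['conf']) for d in robot.recognise('bracket1','wrist')])
im,c=snap('top'); print([(np.round(d['extent']),d['conf']) for d in robot.recognise('bracket1','top')])
E
```

```text
t: 10.45
ee_pos: [0.6032, 0.1342, 0.0691]
tool_rot: [0.0, -0.674, 0.738, -0.0]
ft_force: [0.2, -0.6, 0.2]
gripper_width: -0.0
finger_force: 0.0
t: 11.55
ee_pos: [0.6045, 0.1346, 0.3266]
tool_rot: [0.005, -0.675, 0.738, -0.002]
ft_force: [1.1, 0.0, -0.5]
gripper_width: 0.0511
finger_force: 0.0
t 11.6 at [0.6045 0.1346 0.3266] yaw 174.9 -> [0.2554 0.1087 0.0043] [ -0.6   0.2 -13.7]
[(array([336., 149., 378., 204.]), 0.73)]
[(array([347., 235., 364., 262.]), 0.79), (array([267., 196., 285., 222.]), 0.78), (array([357., 180., 375., 211.]), 0.75), (array([406., 225., 431., 252.]), 0.52)]
```

View pics/w4.png

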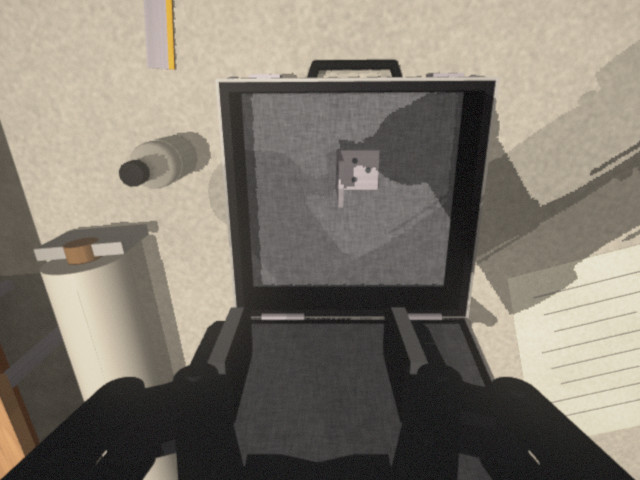

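It is still standing at (358,170). I'll push again in stages, checking the force and its side-view extent at each stage.

```bash
cat > s.py <<'E'
from h import *
o=robot.get_obs(); print('t',round(o['t'],2),'uv',cuv(o['ee_pos']),'z',o['ee_pos'][2].round(4),'ft',o['ft_force'].round(1),'w',o['gripper_width'].round(4))
im,c=snap('side'); print([(np.round(d['extent']).astype(int).tolist(),round(d['conf'],2)) for d in robot.recognise('bracket1','side')])
E
python3 - <<'E'
from h import *
c=cam('wrist'); g=frombr(c,(379,150),(379,189),.008); print(np.round(g,4),cuv(g))
E
python3 s.py
python3 -m pendant '[[[-0.004,0.05,0.02],[0,0,0],0],[[-0.004,0.065,0.07],[0,0,0],0],[[-0.004,0.065,0.12],[0,0,0],0],[[-0.004,0.065,0.17],[0,0,0],0],[[-0.004,0.065,0.22],[0,0,0],0],[[-0.004,0.065,0.255],[0,0,0],0],[[-0.004,0.065,0.255],[0,0,0],0],[[-0.004,0.055,0.255],[0,0,0],0],[[-0.004,0.05,0.255],[0,0,0],0]]'; python3 s.py
python3 -m pendant '[[[0,-0.005,0],[0,0,0],0],[[0,-0.01,0],[0,0,0],0],[[0,-0.015,0],[0,0,0],0],[[0,-0.02,0],[0,0,0],0],[[0,-0.02,0],[0,0,0],0]]'; python3 s.py
python3 -m pendant '[[[0,-0.005,0],[0,0,0],0],[[0,-0.01,0],[0,0,0],0],[[0,-0.015,0],[0,0,0],0],[[0,-0.02,0],[0,0,0],0],[[0,-0.02,0],[0,0,0],0]]'; python3 s.py
```

```text
[5.788000e-01 1.307000e-01 1.776255e+02 4.510000e-02] (0.0125, -0.0353)
t: 12.65
ee_pos: [0.5552, 0.1433, 0.0653]
tool_rot: [0.001, -0.675, 0.738, -0.001]
ft_force: [-0.6, -0.6, -0.4]
gripper_width: 0.0001
finger_force: 0.0
t: 13.15
ee_pos: [0.5735, 0.1408, 0.0637]
tool_rot: [0.0, -0.674, 0.738, -0.0]
ft_force: [-0.1, 0.1, -0.1]
gripper_width: 0.0003
finger_force: 0.2
t: 13.65
ee_pos: [0.5935, 0.139, 0.0634]
tool_rot: [-0.0, -0.674, 0.738, -0.0]
ft_force: [-0.9, -0.4, -0.4]
gripper_width: 0.0003
finger_force: 0.1Traceback (most recent call last):
  File "s.py", line 2, in <module>
    o=robot.get_obs(); print('t',round(o['t'],2),'uv',cuv(o['ee_pos']),'z',o['ee_pos'][2].round(4),'ft',o['ft_force'].round(1),'w',o['gripper_width'].round(4))
                                                                                                                                   ^^^^^^^^^^^^^^^^^^^^^^^^
AttributeError: 'float' object has no attribute 'round'
Traceback (most recent call last):
  File "s.py", line 2, in <module>
    o=robot.get_obs(); print('t',round(o['t'],2),'uv',cuv(o['ee_pos'])
[... 485 characters left out ...]
ce'].round(1),'w',o['gripper_width'].round(4))
                                                                                                                                   ^^^^^^^^^^^^^^^^^^^^^^^^
AttributeError: 'float' object has no attribute 'round'
Traceback (most recent call last):
  File "s.py", line 2, in <module>
    o=robot.get_obs(); print('t',round(o['t'],2),'uv',cuv(o['ee_pos']),'z',o['ee_pos'][2].round(4),'ft',o['ft_force'].round(1),'w',o['gripper_width'].round(4))
                                                                                                                                   ^^^^^^^^^^^^^^^^^^^^^^^^
AttributeError: 'float' object has no attribute 'round'
```

```bash
sed -i "s/o\['gripper_width'\].round(4)/round(o['gripper_width'],4)/" s.py; python3 s.py
python3 -m pendant '[[[0,-0.005,0],[0,0,0],0],[[0,-0.01,0],[0,0,0],0],[[0,-0.015,0],[0,0,0],0],[[0,-0.015,0],[0,0,0],0]]'; python3 s.py
python3 - <<'E'
from h import *
im=robot.camera('side'); im=cv2.cvtColor(im,cv2.COLOR_RGB2BGR)
cv2.imwrite('pics/s5.png',cv2.resize(im[130:280,270:430],None,fx=4,fy=4,interpolation=cv2.INTER_CUBIC))
E
```

```text
t 13.65 uv (0.0264, -0.0257) z 0.0634 ft [-0.9 -0.4 -0.4] w 0.0003
[([307, 318, 341, 377], 0.91), ([360, 270, 391, 314], 0.79), ([291, 261, 319, 311], 0.57), ([334, 208, 361, 235], 0.53)]
t: 14.15
ee_pos: [0.6085, 0.1377, 0.0634]
tool_rot: [0.0, -0.674, 0.738, -0.0]
ft_force: [-0.6, -0.9, -0.4]
gripper_width: -0.0001
finger_force: 0.0
t 14.15 uv (0.0414, -0.0257) z 0.0634 ft [-0.6 -0.9 -0.4] w -0.0001
[([332, 207, 370, 235], 0.94), ([360, 267, 393, 315], 0.79), ([311, 318, 342, 374], 0.77), ([290, 262, 323, 311], 0.57)]
```

View pics/s5.png

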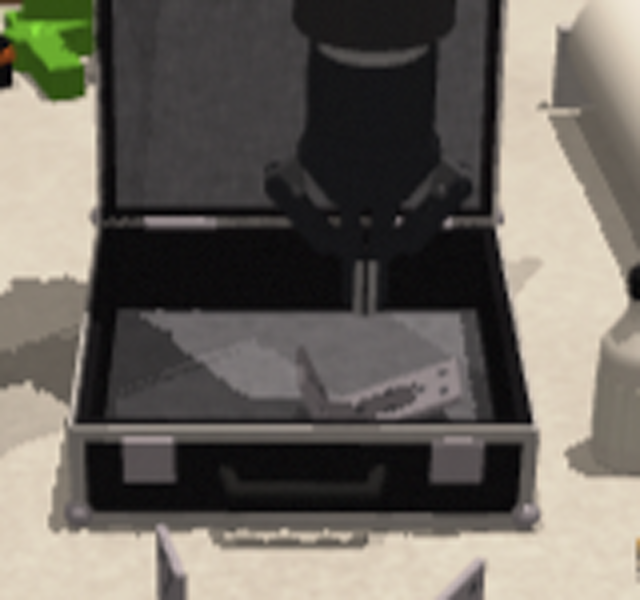

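The bracket is now well over, with its long leg sloping from (310,405) to (460,375) in the crop. It may still be falling or resting against the wall. I'll raise the tool and check.

```bash
python3 -m pendant '[[[0,0,-0.05],[0,0,0],0],[[0,0,-0.1],[0,0,0],0],[[0,0,-0.15],[0,0,0],0],[[0,0,-0.2],[0,0,0],0],[[0,0,-0.26],[0,0,0],0],[[0,0,-0.26],[0,0,0],0]]'; python3 s.py
python3 - <<'E'
from h import *
a=cv2.cvtColor(robot.camera('side'),cv2.COLOR_RGB2BGR)
w=cv2.cvtColor(robot.camera('wrist'),cv2.COLOR_RGB2BGR)
A=cv2.resize(a[190:250,280:410],(780,360),interpolation=cv2.INTER_CUBIC)[:,:400*1+380]
B=cv2.resize(w[60:330,200:520],(284,240))
C=np.zeros((600,780,3),np.uint8); C[:360]=A; C[360:,:284]=B
cv2.imwrite('pics/m6.png',C)
E
```

```text
t: 14.9
ee_pos: [0.6097, 0.138, 0.331]
tool_rot: [0.005, -0.675, 0.738, -0.002]
ft_force: [0.4, 0.4, 0.1]
gripper_width: -0.0
finger_force: 0.0
t 14.9 uv (0.0427, -0.0253) z 0.331 ft [0.4 0.4 0.1] w -0.0
[([327, 358, 419, 447], 0.67), ([361, 266, 390, 314], 0.56), ([292, 260, 319, 312], 0.55), ([355, 216, 385, 235], 0.45)]
```

View pics/m6.png

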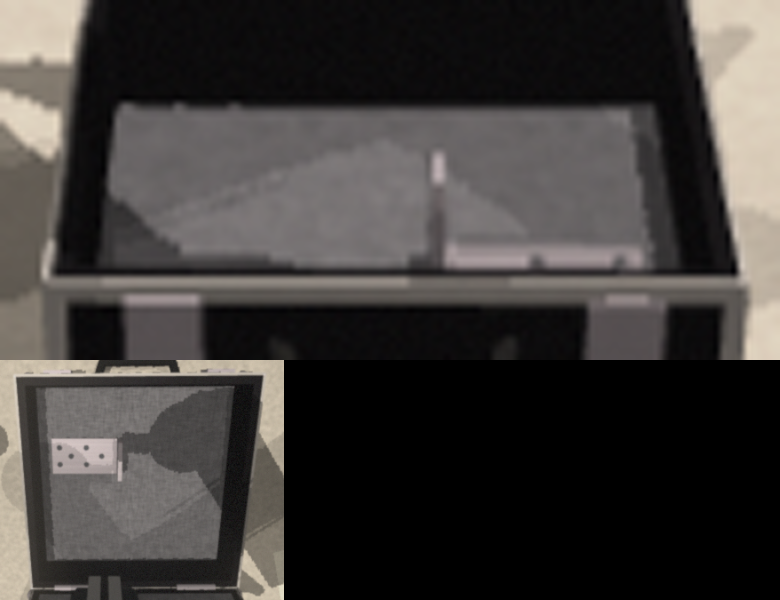

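Bracket4 lies flat on its long leg: the wrist inset shows the plate at (51–118, 438–473) with the short leg up, and the side crop agrees. Pushing slowly with a wait works, so I'll use the same routine for b.

```bash
python3 - <<'E'
from h import *
c=cam('wrist')
for p in((257,148),(257,187),(333,148),(333,187)): print(cuv(toW(c,*p,.013)))
plan(.4735,-.110,.20,188.6)
E
```

```text
(0.1086, -0.0579)
(0.1108, -0.0126)
(0.0213, -0.0579)
(0.0208, -0.0125)
t 15.1 at [0.6071 0.1378 0.3226] yaw 174.8 -> [0.2588 0.1106 0.1227] [  0.1   0.  -13.8]
```

```bash
python3 -m pendant '[[[0.259,0.1106,0.123],[0,0,-13.8],0.6],[[0.259,0.1106,0.123],[0,0,-13.8],0.6],[[0.259,0.1106,0.123],[0,0,-13.8],0.6],[[0.259,0.1106,0.123],[0,0,-13.8],0.6],[[0.259,0.1106,0.123],[0,0,-13.8],0.6],[[0.259,0.1106,0.123],[0,0,-13.8],0.6],[[0.259,0.1106,0.123],[0,0,-13.8],0.6],[[0.259,0.1106,0.123],[0,0,-13.8],0.6]]' 40
python3 -m pendant '[[[0,0,0.05],[0,0,0],0.6],[[0,0,0.1],[0,0,0],0.6],[[0,0,0.146],[0,0,0],0.6],[[0,0,0.146],[0,0,0],0.6],[[0,0,0.146],[0,0,0],0],[[0,0,0.146],[0,0,0],0],[[0,0,0.146],[0,0,0],0],[[0,0,0.146],[0,0,0],0],[[0,0,0.12],[0,0,0],0],[[0,0,0.08],[0,0,0],0],[[0,0,0.03],[0,0,0],0],[[0,0,-0.02],[0,0,0],0]]' 40
python3 - <<'E'
from h import *
o=robot.get_obs();print(o['gripper_width'],o['finger_force'],o['ft_force'])
cplan(-.0025,.022,.22)
E
```

```text
t: 15.9
ee_pos: [0.4723, -0.1115, 0.1988]
tool_rot: [0.001, 0.758, -0.653, -0.001]
ft_force: [0.4, -0.2, 0.7]
gripper_width: 0.0515
finger_force: 0.0
t: 17.1
ee_pos: [0.4735, -0.1104, 0.2231]
tool_rot: [-0.0, 0.758, -0.652, 0.0]
ft_force: [2.4, -0.1, -1.6]
gripper_width: 0.0033
finger_force: 41.5
0.0033089514301782997 41.45988464355469 [ 2.35924562 -0.12815683 -1.57139421]
t 17.1 at [ 0.4735 -0.1104  0.2231] yaw -171.4 -> [-0.2818 -0.1394  0.0032] [-0.   0.  13.7]
```

```bash
python3 -m pendant '[[[-0.1,-0.05,0.003],[0,0,8],0],[[-0.282,-0.1394,0.003],[0,0,13.7],0],[[-0.282,-0.1394,0.003],[0,0,13.7],0],[[-0.282,-0.1394,0.003],[0,0,13.7],0],[[-0.282,-0.1394,0.003],[0,0,13.7],0],[[-0.282,-0.1394,0.003],[0,0,13.7],0],[[-0.282,-0.1394,0.003],[0,0,13.7],0],[[-0.282,-0.1394,0.003],[0,0,13.7],0],[[-0.282,-0.1394,0.003],[0,0,13.7],0],[[-0.282,-0.1394,0.003],[0,0,13.7],0]]'
python3 - <<'E'
from h import *
cplan(-.0025,.022,.064)
E
```

```text
t: 18.1
ee_pos: [0.5693, 0.1884, 0.218]
tool_rot: [0.0, -0.675, 0.738, 0.0]
ft_force: [1.2, 0.2, -1.6]
gripper_width: 0.0032
finger_force: 41.3
t 18.1 at [0.5693 0.1884 0.218 ] yaw 174.9 -> [-0.0007  0.0004  0.154 ] [-0.  0. -0.]
```

```bash
python3 -m pendant '[[[0,0,0.05],[0,0,0],0],[[0,0,0.1],[0,0,0],0],[[0,0,0.14],[0,0,0],0],[[0,0,0.154],[0,0,0],0],[[0,0,0.154],[0,0,0],0],[[0,0,0.154],[0,0,0],0.4],[[0,0,0.154],[0,0,0],0.4],[[0,0,0.154],[0,0,0],0.4],[[0,0,0.11],[0,0,0],0.4],[[0,0,0.06],[0,0,0],0.4],[[0,0.02,0.05],[0,0,0],0],[[0,0.045,0.05],[0,0,0],0]]' 40
python3 s.py
python3 -m pendant '[[[0,0,0],[0,0,0],0],[[0,0,0.05],[0,0,0],0],[[0,0,0.098],[0,0,0],0],[[0,0,0.098],[0,0,0],0],[[0,-0.01,0.098],[0,0,0],0],[[0,-0.015,0.098],[0,0,0],0],[[0,-0.02,0.098],[0,0,0],0],[[0,-0.025,0.098],[0,0,0],0],[[0,-0.03,0.098],[0,0,0],0],[[0,-0.035,0.098],[0,0,0],0],[[0,-0.04,0.098],[0,0,0],0],[[0,-0.045,0.098],[0,0,0],0]]'
python3 s.py
python3 -m pendant '[[[0,-0.005,0],[0,0,0],0],[[0,-0.01,0],[0,0,0],0],[[0,-0.015,0],[0,0,0],0],[[0,-0.02,0],[0,0,0],0],[[0,-0.025,0],[0,0,0],0],[[0,-0.03,0],[0,0,0],0],[[0,-0.03,0],[0,0,0],0],[[0,-0.03,0],[0,0,0],0],[[0,-0.03,0],[0,0,0],0],[[0,-0.03,0],[0,0,0],0]]'
python3 s.py
```

```text
t: 19.3
ee_pos: [0.5263, 0.1943, 0.1706]
tool_rot: [0.003, -0.675, 0.738, -0.0]
ft_force: [-0.3, -0.1, -0.6]
gripper_width: 0.006
finger_force: 0.0
t 19.3 uv (-0.0455, 0.0233) z 0.1706 ft [-0.3 -0.1 -0.6] w 0.006
[([359, 268, 390, 315], 0.8), ([326, 191, 347, 230], 0.69), ([309, 316, 342, 377], 0.55)]
t: 20.6
ee_pos: [0.5701, 0.1894, 0.0696]
tool_rot: [-0.0, -0.675, 0.738, 0.0]
ft_force: [0.6, 0.2, 0.4]
gripper_width: -0.0001
finger_force: 0.1
t 20.6 uv (-0.0014, 0.0224) z 0.0696 ft [0.6 0.2 0.4] w -0.0001
[([360, 269, 393, 312], 0.98), ([308, 320, 343, 377], 0.86), ([327, 197, 349, 231], 0.78), ([357, 219, 375, 233], 0.58)]
t: 21.7
ee_pos: [0.5994, 0.1868, 0.0696]
tool_rot: [-0.0, -0.675, 0.738, 0.0]
ft_force: [0.6, 0.1, 0.3]
gripper_width: -0.0001
finger_force: 0.0
t 21.7 uv (0.0281, 0.0224) z 0.0696 ft [0.6 0.1 0.3] w -0.0001
[([308, 315, 343, 375], 0.96), ([359, 267, 391, 315], 0.73), ([360, 323, 408, 366], 0.67)]
```

```bash
cat > seg.py <<'E'
from h import *
o=robot.get_obs(); print('t',round(o['t'],2),'tool uv',cuv(o['ee_pos']),o['ee_pos'].round(3))
im,c=snap('wrist'); np.save('w.npy',im)
# rectify the case floor plane (z=.013) to 0.5 mm/px, u down-up, v left-right
S=2; W,H=int(.24*1000*S),int(.25*1000*S)
src=np.array([toP(c,[*cw(u,v),.013]) for u,v in((.125,.12),(.125,-.12),(-.125,-.12),(-.125,.12))],np.float32)
M=cv2.getPerspectiveTransform(src,np.array([[0,0],[W,0],[W,H],[0,H]],np.float32))
r=cv2.cvtColor(cv2.warpPerspective(im,M,(W,H)),cv2.COLOR_RGB2BGR); cv2.imwrite('pics/rect.png',r)
g=cv2.GaussianBlur(cv2.cvtColor(r,cv2.COLOR_BGR2GRAY),(5,5),0)
import sys
th=int(sys.argv[1]) if len(sys.argv)>1 else 135
n,l,st,ce=cv2.connectedComponentsWithStats((g>th).astype(np.uint8))
f=lambda x,y:(round(.125-y/S/1000,3),round(.12-x/S/1000,3))
print('gray pct',np.percentile(g,[5,25,50,75,90,95,99]))
for i in range(1,n):
    if st[i,4]>500:
        x,y,w,h,a=st[i]; ar=cv2.minAreaRect(np.argwhere(l==i)[:,::-1].astype(np.float32))
        print('u',f(0,y+h)[0],f(0,y)[0],'v',f(x+w,0)[1],f(x,0)[1],'fill',round(a/S/S/(ar[1][0]*ar[1][1]/S/S+1e-9),2),'size',np.round(np.array(ar[1])/S),'ang',round(ar[2]))
E
python3 -m pendant '[[[0,0,-0.05],[0,0,0],0],[[0,0,-0.1],[0,0,0],0],[[0,0,-0.15],[0,0,0],0],[[0,0.03,-0.2],[0,0,0],0],[[0,0.03,-0.26],[0,0,0],0],[[0,0.03,-0.26],[0,0,0],0],[[0,0.03,-0.26],[0,0,0],0.6]]'; python3 seg.py; python3 - <<'E'
from h import *
robot.camera('side'); print([(np.round(d['extent']).astype(int).tolist(),round(d['conf'],2)) for d in robot.recognise('bracket1','side')])
E
```

```text
t: 22.5
ee_pos: [0.5706, 0.1901, 0.3339]
tool_rot: [0.003, -0.675, 0.737, -0.001]
ft_force: [0.6, 0.2, -0.3]
gripper_width: 0.013
finger_force: 0.0
t 22.5 tool uv (-0.0009, 0.0231) [0.571 0.19  0.334]
gray pct [ 66. 100. 110. 117. 126. 195. 204.]
u 0.021 0.11 v -0.059 -0.006 fill 0.88 size [52. 90.] ang 1
u -0.004 0.003 v 0.012 0.068 fill 0.97 size [ 6. 56.] ang 90
u -0.049 -0.009 v -0.001 0.046 fill 0.6 size [48. 39.] ang 15
[([325, 220, 347, 230], 0.73), ([309, 317, 341, 376], 0.58), ([352, 227, 385, 232], 0.52), ([361, 326, 406, 366], 0.49), ([291, 83, 401, 188], 0.21)]
```

b still appears to be standing: its top edge is at u≈0 and its short leg at u −49 to −9 mm. I'll repeat the push slowly, save frames at each stage, and view them in one mosaic.

```bash
cat > fr.py <<'E'
from h import *
import sys
o=robot.get_obs(); print('t',round(o['t'],2),'uv',cuv(o['ee_pos']),'z',o['ee_pos'][2].round(4),'ft',o['ft_force'].round(1))
im=cv2.cvtColor(robot.camera('side'),cv2.COLOR_RGB2BGR)
cv2.imwrite('fr%s.png'%sys.argv[1],cv2.resize(im[165:255,280:412],None,fx=3,fy=3,interpolation=cv2.INTER_CUBIC))
E
python3 fr.py 0
python3 -m pendant '[[[0,0.037,0],[0,0,0],0],[[0,0.037,0.05],[0,0,0],0],[[0,0.037,0.1],[0,0,0],0],[[0,0.037,0.15],[0,0,0],0],[[0,0.037,0.2],[0,0,0],0],[[0,0.037,0.25],[0,0,0],0],[[0,0.037,0.27],[0,0,0],0],[[0,0.037,0.27],[0,0,0],0],[[0,0.025,0.27],[0,0,0],0],[[0,0.015,0.27],[0,0,0],0],[[0,0.005,0.27],[0,0,0],0],[[0,0.0,0.27],[0,0,0],0]]'
python3 fr.py 1
python3 -m pendant '[[[0,-0.005,0],[0,0,0],0],[[0,-0.01,0],[0,0,0],0],[[0,-0.015,0],[0,0,0],0],[[0,-0.02,0],[0,0,0],0]]'
python3 fr.py 2
python3 -m pendant '[[[0,-0.005,0],[0,0,0],0],[[0,-0.01,0],[0,0,0],0],[[0,-0.015,0],[0,0,0],0],[[0,-0.02,0],[0,0,0],0]]'
python3 fr.py 3
python3 -m pendant '[[[0,0,0],[0,0,0],0],[[0,0,0],[0,0,0],0],[[0,0,0],[0,0,0],0],[[0,0,0],[0,0,0],0]]'
python3 fr.py 4
python3 -m pendant '[[[0,0,-0.03],[0,0,0],0],[[0,0,-0.06],[0,0,0],0],[[0,0,-0.11],[0,0,0],0],[[0,0,-0.16],[0,0,0],0],[[0,0.04,-0.21],[0,0,0],0],[[0,0.04,-0.26],[0,0,0],0],[[0,0.04,-0.26],[0,0,0],0.6]]'
python3 fr.py 5; python3 seg.py
python3 - <<'E'
import cv2,numpy as np
f=[cv2.imread('fr%d.png'%i) for i in range(6)]
m=np.vstack([np.hstack(f[i:i+2]) for i in(0,2,4)]); print(m.shape)
cv2.imwrite('pics/m7.png',cv2.resize(m,(586,600)))
E
```

```text
t 22.65 uv (-0.0023, 0.0223) z 0.3284 ft [-0.3 -0.  -0.8]
t: 23.9
ee_pos: [0.5716, 0.1897, 0.0606]
tool_rot: [0.001, -0.675, 0.738, -0.0]
ft_force: [-0.1, -0.1, -0.1]
gripper_width: 0.0001
finger_force: 0.1
t 23.9 uv (0.0001, 0.0228) z 0.0606 ft [-0.1 -0.1 -0.1]
t: 24.35
ee_pos: [0.59, 0.1877, 0.0596]
tool_rot: [0.0, -0.675, 0.738, -0.0]
ft_force: [1.2, 0.3, -0.2]
gripper_width: -0.0001
finger_force: 0.0
t 24.35 uv (0.0186, 0.0225) z 0.0596 ft [ 1.2  0.3 -0.2]
t: 24.8
ee_pos: [0.61, 0.1859, 0.0595]
tool_rot: [-0.0, -0.675, 0.738, -0.0]
ft_force: [-0.2, 0.8, -0.1]
gripper_width: 0.0001
finger_force: 0.0
t 24.8 uv (0.0386, 0.0224) z 0.0595 ft [-0.2  0.8 -0.1]
t: 25.25
ee_pos: [0.6094, 0.186, 0.0596]
tool_rot: [-0.0, -0.675, 0.738, 0.0]
ft_force: [0.9, 0.1, -0.1]
gripper_width: 0.0
finger_force: 0.0
t 25.25 uv (0.0381, 0.0224) z 0.0596 ft [ 0.9  0.1 -0.1]
t: 26.0
ee_pos: [0.5708, 0.1901, 0.3269]
tool_rot: [0.005, -0.676, 0.737, -0.001]
ft_force: [0.4, 0.3, 0.7]
gripper_width: 0.0135
finger_force: 0.0
t 26.0 uv (-0.0007, 0.0231) z 0.3269 ft [0.4 0.3 0.7]
t 26.05 tool uv (-0.0007, 0.0232) [0.571 0.19  0.326]
gray pct [ 67. 100. 113. 119. 169. 197. 205.]
u 0.021 0.11 v -0.059 -0.006 fill 0.88 size [52. 90.] ang 0
u 0.002 0.093 v -0.001 0.057 fill 0.76 size [90. 58.] ang 90
(810, 792, 3)
```

View pics/m7.png

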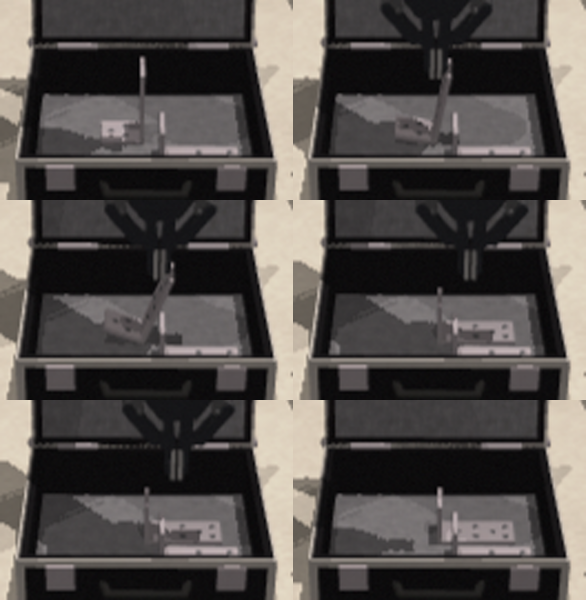

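b is now flat at u 2–93, v −1 to 46 mm; the mosaic shows it tipped from frame 4 on. Now the bracket beside the tape, a.

```bash
python3 - <<'E'
from h import *
plan(.508,-.2945,.30,196)
im,c=snap('top'); print([(np.round(d['extent']).astype(int).tolist(),round(d['conf'],2)) for d in robot.recognise('bracket1','top')])
E
```

```text
t 26.1 at [0.5704 0.1901 0.3231] yaw 175.0 -> [0.4883 0.0198 0.0211] [ -0.3   0.2 -21. ]
[([354, 179, 379, 212], 0.82), ([269, 175, 285, 206], 0.68), ([245, 177, 264, 209], 0.6), ([407, 225, 428, 252], 0.53)]
```

```bash
python3 -m pendant '[[[0.488,0.02,0.02],[0,0,-21],0.6],[[0.488,0.02,0.02],[0,0,-21],0.6],[[0.488,0.02,0.02],[0,0,-21],0.6],[[0.488,0.02,0.02],[0,0,-21],0.6],[[0.488,0.02,0.02],[0,0,-21],0.6],[[0.488,0.02,0.02],[0,0,-21],0.6],[[0.488,0.02,0.02],[0,0,-21],0.6],[[0.488,0.02,0.02],[0,0,-21],0.6],[[0.488,0.02,0.02],[0,0,-21],0.6],[[0.488,0.02,0.02],[0,0,-21],0.6],[[0.488,0.02,0.02],[0,0,-21],0.6],[[0.488,0.02,0.02],[0,0,-21],0.6]]' 40
python3 - <<'E'
from h import *
plan(.508,-.2945,.053,196)
im,c=snap('wrist'); cv2.imwrite('w8.png',cv2.cvtColor(im,cv2.COLOR_RGB2BGR)); print([(np.round(d['extent']).astype(int).tolist(),round(d['conf'],2)) for d in robot.recognise('bracket1','wrist')])
for b in((.508,-.2945,-164),(.617,-.152,135)):
    p=np.array([toP(c,v) for q in bverts(*b) for v in q]); print(p.min(0).round(),p.max(0).round())
print([(np.round(d['extent']).astype(int).tolist(),round(d['conf'],2)) for d in robot.recognise('level','wrist')])
E
```

```text
t: 27.4
ee_pos: [0.5058, -0.2957, 0.2972]
tool_rot: [0.001, 0.798, -0.603, -0.002]
ft_force: [0.3, 0.4, -0.3]
gripper_width: 0.0511
finger_force: 0.0
t 27.4 at [ 0.5058 -0.2957  0.2972] yaw -164.2 -> [-0.     -0.0032  0.2442] [ 0.2  0.1 -0.2]
[([150, 258, 230, 316], 0.79), ([143, 461, 177, 477], 0.76), ([305, 160, 356, 226], 0.75), ([165, 455, 179, 480], 0.65)]
[313. 157.] [358. 219.]
[155. 256.] [235. 308.]
[([535, 169, 638, 326], 0.82), ([262, 0, 348, 149], 0.68)]
```

```bash
python3 -m pendant '[[[-0.003,-0.006,0.05],[0,0,0],0.6],[[-0.003,-0.006,0.1],[0,0,0],0.6],[[-0.003,-0.006,0.15],[0,0,0],0.6],[[-0.003,-0.006,0.2],[0,0,0],0.6],[[-0.003,-0.006,0.243],[0,0,0],0.6],[[-0.003,-0.006,0.243],[0,0,0],0.6],[[-0.003,-0.006,0.243],[0,0,0],0],[[-0.003,-0.006,0.243],[0,0,0],0],[[-0.003,-0.006,0.243],[0,0,0],0],[[-0.003,-0.006,0.243],[0,0,0],0],[[-0.003,-0.006,0.2],[0,0,0],0],[[-0.003,-0.006,0.15],[0,0,0],0]]' 40
python3 -m pendant '[[[0,0,-0.04],[0,0,0],0],[[0,0,-0.08],[0,0,0],0],[[0,0,-0.08],[0,0,0],0]]'
python3 - <<'E'
from h import *
o=robot.get_obs();print(o['gripper_width'],o['finger_force'],o['ft_force'])
cplan(-.0025,-.087,.22)
E
```

```text
t: 28.75
ee_pos: [0.5101, -0.2899, 0.1496]
tool_rot: [0.001, 0.798, -0.602, -0.002]
ft_force: [2.1, -0.5, -1.2]
gripper_width: 0.0033
finger_force: 39.5
t: 29.05
ee_pos: [0.5145, -0.2917, 0.2372]
tool_rot: [-0.002, 0.798, -0.602, 0.006]
ft_force: [0.7, 0.5, -1.6]
gripper_width: 0.0029
finger_force: 39.5
0.002870404767954761 39.4854873418808 [ 0.74939633  0.49299167 -1.61730847]
t 29.1 at [ 0.5145 -0.2917  0.2372] yaw -164.0 -> [-0.3457 -0.1453  0.0162] [-0.6 -0.3 21.1]
```

```bash
python3 -m pendant '[[[-0.346,-0.145,0.01],[0,0,21],0],[[-0.346,-0.145,0.01],[0,0,21],0],[[-0.346,-0.145,0.01],[0,0,21],0],[[-0.346,-0.145,0.01],[0,0,21],0],[[-0.346,-0.145,0.01],[0,0,21],0],[[-0.346,-0.145,0.01],[0,0,21],0],[[-0.346,-0.145,0.01],[0,0,21],0],[[-0.346,-0.145,0.01],[0,0,21],0],[[-0.346,-0.145,0.01],[0,0,21],0],[[-0.346,-0.145,0.01],[0,0,21],0],[[-0.346,-0.145,0.01],[0,0,21],0]]'
python3 - <<'E'
from h import *
cplan(-.0025,-.087,.063)
E
```

```text
t: 30.15
ee_pos: [0.5558, 0.0816, 0.2197]
tool_rot: [0.0, -0.675, 0.738, 0.0]
ft_force: [0.3, 0.1, -2.6]
gripper_width: 0.0029
finger_force: 39.5
t 30.1 at [0.5558 0.0816 0.2197] yaw 174.9 -> [ 0.0007 -0.0035  0.1567] [0. 0. 0.]
```

```bash
python3 -m pendant '[[[0.001,-0.003,0.05],[0,0,0],0],[[0.001,-0.003,0.1],[0,0,0],0],[[0.001,-0.003,0.14],[0,0,0],0],[[0.001,-0.003,0.156],[0,0,0],0],[[0.001,-0.003,0.156],[0,0,0],0],[[0.001,-0.003,0.156],[0,0,0],0.4],[[0.001,-0.003,0.156],[0,0,0],0.4],[[0.001,-0.003,0.156],[0,0,0],0.4],[[0.001,-0.003,0.11],[0,0,0],0.4],[[0.001,-0.003,0.06],[0,0,0],0.4],[[0.001,0.02,0.05],[0,0,0],0],[[0.001,0.04,0.05],[0,0,0],0]]' 40
python3 -m pendant '[[[0,0,0],[0,0,0],0],[[0,0,0.05],[0,0,0],0],[[0,0,0.1],[0,0,0],0],[[0,0,0.11],[0,0,0],0],[[0,-0.01,0.11],[0,0,0],0],[[0,-0.02,0.11],[0,0,0],0],[[0,-0.027,0.11],[0,0,0],0],[[0,-0.033,0.11],[0,0,0],0],[[0,-0.038,0.11],[0,0,0],0],[[0,-0.043,0.11],[0,0,0],0],[[0,-0.048,0.11],[0,0,0],0],[[0,-0.053,0.11],[0,0,0],0]]'
python3 -m pendant '[[[0,-0.005,0],[0,0,0],0],[[0,-0.01,0],[0,0,0],0],[[0,-0.015,0],[0,0,0],0],[[0,-0.02,0],[0,0,0],0],[[0,-0.025,0],[0,0,0],0],[[0,-0.03,0],[0,0,0],0],[[0,-0.03,0],[0,0,0],0],[[0,-0.03,0],[0,0,0],0],[[0,-0.03,0],[0,0,0],0],[[0,-0.03,0],[0,0,0],0],[[0,-0.03,0],[0,0,0],0],[[0,-0.03,-0.03],[0,0,0],0]]'
python3 -m pendant '[[[0,0,-0.05],[0,0,0],0],[[0,0,-0.1],[0,0,0],0],[[-0.03,0.02,-0.15],[0,0,0],0],[[-0.06,0.04,-0.2],[0,0,0],0],[[-0.1,0.04,-0.24],[0,0,0],0],[[-0.1,0.04,-0.24],[0,0,0],0.6],[[-0.1,0.04,-0.24],[0,0,0],0.6]]'
python3 seg.py
```

```text
t: 31.35
ee_pos: [0.517, 0.0851, 0.1721]
tool_rot: [0.002, -0.675, 0.738, -0.001]
ft_force: [0.0, 0.4, -1.1]
gripper_width: 0.0059
finger_force: 0.0
t: 32.55
ee_pos: [0.5693, 0.08, 0.0596]
tool_rot: [0.0, -0.675, 0.738, -0.0]
ft_force: [1.4, 0.5, -0.7]
gripper_width: -0.0002
finger_force: 0.0
t: 33.75
ee_pos: [0.596, 0.0766, 0.0861]
tool_rot: [-0.003, -0.675, 0.738, 0.002]
ft_force: [0.6, 0.3, -0.1]
gripper_width: 0.0001
finger_force: 0.0
t: 34.45
ee_pos: [0.5688, 0.1831, 0.3334]
tool_rot: [0.003, -0.676, 0.737, -0.001]
ft_force: [-0.4, 0.7, -1.5]
gripper_width: 0.0281
finger_force: 0.0
t 34.45 tool uv (-0.0022, 0.016) [0.569 0.183 0.333]
gray pct [ 66.  99. 112. 119. 174. 198. 201.]
u 0.004 0.117 v -0.042 0.06 fill 0.64 size [109. 104.] ang 87
u -0.004 0.088 v -0.113 -0.06 fill 0.89 size [91. 52.] ang 90
```

a is flat at u −4 to 88, v −113 to −60 mm. The bracket4 and b blobs have merged, so one was probably knocked. I'll look at the rectified view, which is my last picture.

```bash
cp pics/rect.png pics/rect9.png
```

```text
(no output)
```

View pics/rect9.png

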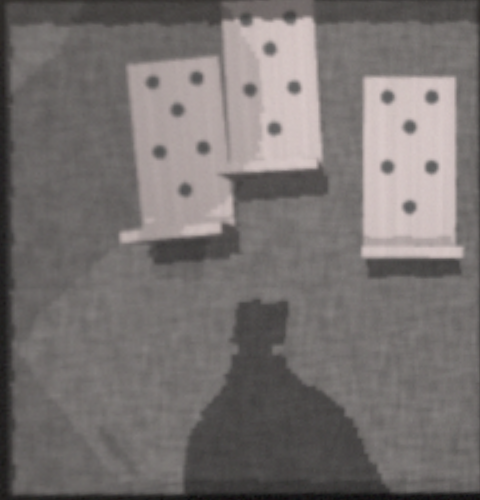

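The rectified view shows a at (410,165), b slightly turned at (180,150), and bracket4 at (272,95), shifted against the far wall. All three look flat on their long legs with the short leg up. Space remains at near centre for c and on the left for the level. Now c.

```bash
python3 - <<'E'
from h import *
plan(.618,-.150,.30,135)
E
```

```text
t 34.5 at [0.568 0.182 0.331] yaw 175.1 -> [ 0.3265 -0.0784  0.0305] [-0.1  0.2 40.1]
```

```bash
python3 -m pendant '[[[0.326,-0.078,0.03],[0,0,40],0.6],[[0.326,-0.078,0.03],[0,0,40],0.6],[[0.326,-0.078,0.03],[0,0,40],0.6],[[0.326,-0.078,0.03],[0,0,40],0.6],[[0.326,-0.078,0.03],[0,0,40],0.6],[[0.326,-0.078,0.03],[0,0,40],0.6],[[0.326,-0.078,0.03],[0,0,40],0.6],[[0.326,-0.078,0.03],[0,0,40],0.6],[[0.326,-0.078,0.03],[0,0,40],0.6],[[0.326,-0.078,0.03],[0,0,40],0.6]]' 40
python3 - <<'E'
from h import *
plan(.618,-.150,.053,135)
im,c=snap('wrist'); print([(np.round(d['extent']).astype(int).tolist(),round(d['conf'],2)) for d in robot.recognise('bracket1','wrist')])
for b in((.620,-.152,135),):
    p=np.array([toP(c,v) for q in bverts(*b) for v in q]); print(p.min(0).round(),p.max(0).round())
E
```

```text
t: 35.5
ee_pos: [0.6163, -0.1509, 0.2989]
tool_rot: [-0.0, -0.382, 0.924, 0.0]
ft_force: [0.2, -0.2, -0.4]
gripper_width: 0.0515
finger_force: 0.0
t 35.5 at [ 0.6163 -0.1509  0.2989] yaw 134.9 -> [-0.002  -0.0008  0.2459] [ 0.1 -0.  -0.1]
[([458, 334, 560, 385], 0.95), ([315, 160, 360, 228], 0.72), ([426, 282, 512, 335], 0.72), ([441, 324, 518, 377], 0.61)]
[314. 159.] [359. 220.]
```

Detection matches the prediction for c. Grasp and carry.

```bash
python3 -m pendant '[[[-0.002,0,0.05],[0,0,0],0.6],[[-0.002,0,0.1],[0,0,0],0.6],[[-0.002,0,0.15],[0,0,0],0.6],[[-0.002,0,0.2],[0,0,0],0.6],[[-0.002,0,0.245],[0,0,0],0.6],[[-0.002,0,0.245],[0,0,0],0.6],[[-0.002,0,0.245],[0,0,0],0],[[-0.002,0,0.245],[0,0,0],0],[[-0.002,0,0.245],[0,0,0],0],[[-0.002,0,0.245],[0,0,0],0],[[-0.002,0,0.2],[0,0,0],0],[[-0.002,0,0.15],[0,0,0],0]]' 40
python3 -m pendant '[[[0,0,-0.04],[0,0,0],0],[[0,0,-0.08],[0,0,0],0],[[0,0,-0.08],[0,0,0],0]]'
python3 - <<'E'
from h import *
cplan(-.0595,-.031,.22)
E
```

```text
t: 36.8
ee_pos: [0.6167, -0.1496, 0.1497]
tool_rot: [-0.002, -0.382, 0.924, 0.001]
ft_force: [1.8, -0.1, -1.1]
gripper_width: 0.0032
finger_force: 39.5
t: 37.1
ee_pos: [0.6213, -0.1503, 0.2378]
tool_rot: [0.005, -0.382, 0.924, -0.003]
ft_force: [1.0, -1.3, -1.6]
gripper_width: 0.003
finger_force: 39.5
t 37.1 at [ 0.6213 -0.1503  0.2378] yaw 135.0 -> [-0.1255  0.287   0.0161] [ -0.7   0.2 -39.9]
```

```bash
python3 -m pendant '[[[-0.1255,0.287,0.01],[0,0,-40],0],[[-0.1255,0.287,0.01],[0,0,-40],0],[[-0.1255,0.287,0.01],[0,0,-40],0],[[-0.1255,0.287,0.01],[0,0,-40],0],[[-0.1255,0.287,0.01],[0,0,-40],0],[[-0.1255,0.287,0.01],[0,0,-40],0],[[-0.1255,0.287,0.01],[0,0,-40],0],[[-0.1255,0.287,0.01],[0,0,-40],0],[[-0.1255,0.287,0.01],[0,0,-40],0],[[-0.1255,0.287,0.01],[0,0,-40],0]]'
python3 - <<'E'
from h import *
cplan(-.0595,-.031,.063)
E
```

```text
t: 38.1
ee_pos: [0.5046, 0.1412, 0.2196]
tool_rot: [0.0, -0.675, 0.738, -0.0]
ft_force: [-0.1, -1.3, -2.5]
gripper_width: 0.0032
finger_force: 39.8
t 38.1 at [0.5046 0.1412 0.2196] yaw 174.9 -> [-0.0005 -0.0028  0.1566] [-0. -0. -0.]
```

```bash
python3 -m pendant '[[[0,-0.003,0.05],[0,0,0],0],[[0,-0.003,0.1],[0,0,0],0],[[0,-0.003,0.14],[0,0,0],0],[[0,-0.003,0.156],[0,0,0],0],[[0,-0.003,0.156],[0,0,0],0],[[0,-0.003,0.156],[0,0,0],0.4],[[0,-0.003,0.156],[0,0,0],0.4],[[0,-0.003,0.156],[0,0,0],0.4],[[0,-0.003,0.11],[0,0,0],0.4],[[0,-0.003,0.06],[0,0,0],0.4],[[0,0.02,0.05],[0,0,0],0],[[0,0.034,0.05],[0,0,0],0]]' 40
python3 -m pendant '[[[0,0,0],[0,0,0],0],[[0,0,0.05],[0,0,0],0],[[0,0,0.1],[0,0,0],0],[[0,0,0.11],[0,0,0],0],[[0,-0.01,0.11],[0,0,0],0],[[0,-0.018,0.11],[0,0,0],0],[[0,-0.024,0.11],[0,0,0],0],[[0,-0.03,0.11],[0,0,0],0],[[0,-0.035,0.11],[0,0,0],0],[[0,-0.04,0.11],[0,0,0],0],[[0,-0.045,0.11],[0,0,0],0],[[0,-0.05,0.11],[0,0,0],0]]'
python3 -m pendant '[[[0,-0.005,0],[0,0,0],0],[[0,-0.01,0],[0,0,0],0],[[0,-0.015,0],[0,0,0],0],[[0,-0.02,0],[0,0,0],0],[[0,-0.025,0],[0,0,0],0],[[0,-0.028,0],[0,0,0],0],[[0,-0.028,0],[0,0,0],0],[[0,-0.028,0],[0,0,0],0],[[0,-0.028,0],[0,0,0],0],[[0,-0.028,0],[0,0,0],0],[[0,-0.028,0],[0,0,0],0],[[0,-0.028,-0.03],[0,0,0],0]]'
python3 -m pendant '[[[0,0,-0.05],[0,0,0],0],[[0,0,-0.1],[0,0,0],0],[[-0.02,-0.01,-0.15],[0,0,0],0],[[-0.04,-0.02,-0.2],[0,0,0],0],[[-0.06,-0.02,-0.24],[0,0,0],0],[[-0.06,-0.02,-0.24],[0,0,0],0.6],[[-0.06,-0.02,-0.24],[0,0,0],0.6]]'
python3 seg.py; python3 seg.py 150
python3 - <<'E'
from h import *
im,c=snap('side'); print([(np.round(d['extent']).astype(int).tolist(),round(d['conf'],2)) for t in('bracket1','level') for d in robot.recognise(t,'side')])
E
```

```text
t: 39.3
ee_pos: [0.4707, 0.1458, 0.172]
tool_rot: [0.002, -0.675, 0.738, -0.0]
ft_force: [0.3, 0.6, -0.8]
gripper_width: 0.0061
finger_force: 0.0
t: 40.5
ee_pos: [0.5207, 0.1407, 0.0597]
tool_rot: [0.0, -0.675, 0.738, -0.0]
ft_force: [0.6, -0.2, -0.2]
gripper_width: -0.0
finger_force: 0.0
t: 41.7
ee_pos: [0.5455, 0.137, 0.0864]
tool_rot: [-0.003, -0.675, 0.738, 0.001]
ft_force: [0.9, 1.1, -0.0]
gripper_width: -0.0
finger_force: 0.0
t: 42.4
ee_pos: [0.5737, 0.1972, 0.3309]
tool_rot: [0.001, -0.676, 0.737, -0.0]
ft_force: [-0.6, 0.4, -0.8]
gripper_width: 0.028
finger_force: 0.0
t 42.4 tool uv (0.0015, 0.0305) [0.574 0.197 0.331]
gray pct [ 67.  99. 113. 145. 197. 200. 203.]
u 0.004 0.117 v -0.042 0.059 fill 0.66 size [109. 103.] ang 87
u -0.005 0.088 v -0.114 -0.06 fill 0.86 size [92. 53.] ang 90
u -0.052 0.034 v -0.055 -0.007 fill 0.9 size [86. 48.] ang 90
u -0.064 -0.057 v -0.054 -0.013 fill 1.0 size [41.  5.] ang 0
t 42.45 tool uv (0.0008, 0.0297) [0.573 0.197 0.329]
gray pct [ 67. 100. 113. 145. 197. 201. 204.]
u 0.005 0.116 v -0.042 0.057 fill 0.64 size [108. 101.] ang 87
u -0.004 0.087 v -0.114 -0.062 fill 0.87 size [90. 52.] ang 90
u -0.051 0.034 v -0.054 -0.008 fill 0.89 size [84. 46.] ang 90
u -0.063 -0.057 v -0.054 -0.013 fill 0.93 size [ 5. 41.] ang 90
[([360, 218, 392, 232], 0.74), ([345, 206, 382, 230], 0.65), ([325, 216, 356, 233], 0.55), ([116, 324, 175, 422], 0.65), ([326, 360, 419, 447], 0.62)]
```

c is flat at u −55 to 34, v −55 to −7 mm, and bracket4's tip works out as just touching the far wall, so it is flat. Now the level B.

```bash
python3 - <<'E'
from h import *
print(np.degrees(robot.get_obs()['joints']).round())
plan(.555,-.41,.30,224)
E
```

```text
[ 37.  11.   4.  -0. -83. -42.]
t 42.6 at [0.5728 0.1956 0.3282] yaw 174.9 -> [ 0.6048 -0.0359  0.029 ] [  0.1  -0.  -49.1]
```

```bash
python3 -m pendant '[[[0.605,-0.036,0.03],[0,0,-49],0.7],[[0.605,-0.036,0.03],[0,0,-49],0.7],[[0.605,-0.036,0.03],[0,0,-49],0.7],[[0.605,-0.036,0.03],[0,0,-49],0.7],[[0.605,-0.036,0.03],[0,0,-49],0.7],[[0.605,-0.036,0.03],[0,0,-49],0.7],[[0.605,-0.036,0.03],[0,0,-49],0.7],[[0.605,-0.036,0.03],[0,0,-49],0.7],[[0.605,-0.036,0.03],[0,0,-49],0.7],[[0.605,-0.036,0.03],[0,0,-49],0.7],[[0.605,-0.036,0.03],[0,0,-49],0.7],[[0.605,-0.036,0.03],[0,0,-49],0.7]]' 60
python3 -m pendant '[[[0,0,0],[0,0,0],0.8],[[0,0,0],[0,0,0],0.8]]'
python3 - <<'E'
from h import *
im,c=snap('wrist'); np.save('w.npy',im)
L=robot.recognise('level','wrist'); print([(np.round(d['extent']).astype(int).tolist(),round(d['conf'],2)) for d in L])
x0,y0,x1,y1=L[0]['extent']
print('centre',toW(c,(x0+x1)/2,(y0+y1)/2,.04)); print('ends',toW(c,(x0+x1)/2,y0,.05),toW(c,(x0+x1)/2,y1,.05),'width mm',1000*np.linalg.norm(toW(c,x0,(y0+y1)/2,.05)-toW(c,x1,(y0+y1)/2,.05)))
# top face: pixels lighter/greyer than the bench
hsv=cv2.cvtColor(im,cv2.COLOR_RGB2HSV); X0,Y0,X1,Y1=[int(v) for v in(x0-10,y0-10,x1+10,y1+10)]
sub=hsv[max(Y0,0):Y1,max(X0,0):X1]; print('sat/val rows mid', sub[sub.shape[0]//3,::4,1],sub[sub.shape[0]//3,::4,2])
plan(.555,-.41,.30,224)
E
```

```text
t: 43.85
ee_pos: [0.5554, -0.3923, 0.2996]
tool_rot: [0.0, 0.92, -0.391, -0.001]
ft_force: [1.9, 0.9, 0.7]
gripper_width: 0.0599
finger_force: 0.0
t: 44.05
ee_pos: [0.5552, -0.3916, 0.2986]
tool_rot: [0.0, 0.92, -0.393, -0.001]
ft_force: [-0.1, 0.9, 0.5]
gripper_width: 0.0686
finger_force: 0.0
[([415, 371, 538, 442], 0.94), ([316, 75, 347, 253], 0.56)]
centre [ 0.20622604 -0.32489486  0.04      ]
ends [ 0.25719585 -0.36150694  0.05      ] [ 0.17124562 -0.29182526  0.05      ] width mm 155.04766160090531
sat/val rows mid [41 44 43 44 49 31 26 47  8 79 51 69 55 29 30 29 46 58 18 32 35 64 16  9
 36 27 22  0 85 36 31 41 36 67 51 49] [118 121 120  99  26  33  30  27  31  29  25  26  23  26  17  26  28  22
  28  24  29  20  32  27  42  57  23  22  18  35  58  62  35  19  25  21]
t 44.1 at [ 0.5561 -0.3898  0.3   ] yaw -136.1 -> [ 0.0138  0.0149 -0.    ] [ 0.   0.1 -0.1]
```

```bash
python3 - <<'E'
from h import *
im=np.load('w.npy');c=cam('wrist')
print('centre',toW(c,331.5,164,.05).round(4),'ends',toW(c,331.5,75,.05).round(4),toW(c,331.5,253,.05).round(4))
for r in(90,120,150,165,180,210,240): print(r,im[r,304:362:3].mean(1).astype(int))
plan(*toW(c,331.5,164,.05)[:2],.30,224)
E
```

```text
centre [ 0.56   -0.4163  0.05  ] ends [ 0.6191 -0.4764  0.05  ] [ 0.492  -0.3473  0.05  ]
90 [116 111 112 112  94  89 120 125 119 121 120 119 119  69  68 105 109 107
 109 107]
120 [114 111 113 108  94  90 121 125 119 120 119 122  88  66 110 111 110 108
 109 111]
150 [ 95  98  98  95  93 113  45  38  27  27  43  95  68  76 107 106 110 112
 112 113]
165 [ 95  96 100  99  88 101  42  77  78  49  74  79  70  83 112 113 108 114
 113 114]
180 [114 114 108  98  87 109  48  90  88  40 112  75  67 109 112 111 113 110
 113 114]
210 [112 112  96  87  71  72  73  72  66  69  65  69  68  70  69  71  73  72
  73  72]
240 [111 111 113  73 115 113 110 111 109 108  77  71  73  71  70  72  70  70
  71  72]
t 44.1 at [ 0.5561 -0.3898  0.3   ] yaw -136.1 -> [ 0.0218  0.0157 -0.    ] [ 0.   0.1 -0.1]
```

```bash
python3 -m pendant '[[[0.022,0.014,0.05],[0,0,0],0.7],[[0.022,0.014,0.1],[0,0,0],0.7],[[0.022,0.014,0.15],[0,0,0],0.7],[[0.022,0.014,0.2],[0,0,0],0.7],[[0.022,0.014,0.25],[0,0,0],0.7],[[0.022,0.014,0.282],[0,0,0],0.7],[[0.022,0.014,0.282],[0,0,0],0.7],[[0.022,0.014,0.282],[0,0,0],0],[[0.022,0.014,0.282],[0,0,0],0],[[0.022,0.014,0.282],[0,0,0],0],[[0.022,0.014,0.282],[0,0,0],0],[[0.022,0.014,0.282],[0,0,0],0]]' 60
python3 -m pendant '[[[0,0,-0.02],[0,0,0],0],[[0,0,-0.06],[0,0,0],0],[[0,0,-0.11],[0,0,0],0],[[0,0,-0.16],[0,0,0],0],[[0,0,-0.2],[0,0,0],0],[[0,0,-0.2],[0,0,0],0]]'
python3 - <<'E'
from h import *
plan(*cw(-.002,.086),.22,264.9)
im,c=snap('side'); print([(np.round(d['extent']).astype(int).tolist(),round(d['conf'],2)) for d in robot.recognise('level','side')])
E
```

```text
t: 45.35
ee_pos: [0.5638, -0.4162, 0.0222]
tool_rot: [-0.0, 0.92, -0.391, 0.003]
ft_force: [1.4, 2.9, 6.0]
gripper_width: 0.017
finger_force: 58.4
t: 45.95
ee_pos: [0.5645, -0.4177, 0.2287]
tool_rot: [0.001, 0.92, -0.391, 0.007]
ft_force: [1.2, -0.6, -1.9]
gripper_width: 0.0166
finger_force: 59.3
t 46.0 at [ 0.5645 -0.4177  0.2287] yaw -136.0 -> [-0.4752 -0.4732  0.0041] [  0.1  -0.8 -40.9]
[([324, 264, 433, 353], 0.96), ([119, 321, 175, 424], 0.82)]
```

```bash
python3 -m pendant '[[[-0.03,-0.03,0.004],[0,0,-8],0],[[-0.4752,-0.4732,0.004],[0,0,-41],0],[[-0.4752,-0.4732,0.004],[0,0,-41],0],[[-0.4752,-0.4732,0.004],[0,0,-41],0],[[-0.4752,-0.4732,0.004],[0,0,-41],0],[[-0.4752,-0.4732,0.004],[0,0,-41],0],[[-0.4752,-0.4732,0.004],[0,0,-41],0],[[-0.4752,-0.4732,0.004],[0,0,-41],0],[[-0.4752,-0.4732,0.004],[0,0,-41],0],[[-0.4752,-0.4732,0.004],[0,0,-41],0],[[-0.4752,-0.4732,0.004],[0,0,-41],0],[[-0.4752,-0.4732,0.004],[0,0,-41],0]]'
python3 - <<'E'
from h import *
plan(*cw(-.002,.086),.22,264.9)
E
```

```text
t: 47.25
ee_pos: [0.57, 0.1784, 0.2135]
tool_rot: [0.0, 0.999, -0.044, -0.001]
ft_force: [1.9, -0.4, -2.6]
gripper_width: 0.0164
finger_force: 59.0
t 47.2 at [0.57   0.1784 0.2135] yaw -95.1 -> [-0.0014 -0.0746 -0.0065] [0.  0.1 0. ]
```

```bash
python3 -m pendant '[[[0,-0.04,0],[0,0,0],0],[[-0.001,-0.0765,0],[0,0,0],0],[[-0.001,-0.0765,0],[0,0,0],0],[[-0.001,-0.0765,0],[0,0,0],0],[[-0.001,-0.0765,0.05],[0,0,0],0],[[-0.001,-0.0765,0.09],[0,0,0],0],[[-0.001,-0.0765,0.09],[0,0,0],0]]'
python3 - <<'E'
from h import *
plan(*cw(-.002,.088),.031,264.9); o=robot.get_obs(); print(cuv(o['ee_pos']),o['ft_force'])
E
```

```text
t: 47.95
ee_pos: [0.573, 0.2493, 0.1184]
tool_rot: [0.003, 0.999, -0.045, -0.005]
ft_force: [-0.4, -0.8, -2.9]
gripper_width: 0.0166
finger_force: 58.8
t 48.0 at [0.573  0.2493 0.1184] yaw -95.2 -> [ 0.0027 -0.0063  0.0873] [ 0.4  0.5 -0.1]
(-0.0039, 0.0823) [-0.42292854 -0.75826082 -2.91815031]
```

```bash
python3 -m pendant '[[[0,-0.002,0],[0,0,0],0],[[0,-0.002,0.03],[0,0,0],0],[[0,-0.002,0.06],[0,0,0],0],[[0,-0.002,0.075],[0,0,0],0],[[0,-0.002,0.083],[0,0,0],0],[[0,-0.002,0.083],[0,0,0],0],[[0,-0.002,0.083],[0,0,0],0]]'
python3 - <<'E'
from h import *
plan(*cw(-.002,.088),.031,264.9); o=robot.get_obs(); print(cuv(o['ee_pos']),o['ft_force'])
E
```

```text
t: 48.65
ee_pos: [0.5781, 0.2547, 0.0434]
tool_rot: [-0.0, 0.999, -0.044, 0.001]
ft_force: [0.2, -5.6, -1.1]
gripper_width: 0.0165
finger_force: 59.6
t 48.6 at [0.5781 0.2547 0.0434] yaw -95.1 -> [-0.0028  0.0002  0.0124] [-0.  -0.1  0. ]
(0.0007, 0.0882) [ 0.23163043 -5.62662754 -1.1343207 ]
```

```bash
python3 -m pendant '[[[0,0.005,0],[0,0,0],0],[[0,0.006,0],[0,0,0],0],[[0,0.006,0.006],[0,0,0],0],[[0,0.006,0.011],[0,0,0],0],[[0,0.006,0.011],[0,0,0],0]]'
python3 - <<'E'
from h import *
o=robot.get_obs(); print(cuv(o['ee_pos']),o['ee_pos'][2],o['ft_force'],o['gripper_width'])
E
```

```text
t: 49.15
ee_pos: [0.5771, 0.2495, 0.0304]
tool_rot: [-0.0, 0.999, -0.044, 0.0]
ft_force: [0.7, -0.8, -0.2]
gripper_width: 0.0165
finger_force: 62.6
(0.0002, 0.0829) 0.030357944300870528 [ 0.70964475 -0.8319911  -0.21392203] 0.01645577463211254
```

```bash
python3 -m pendant '[[[0,0.002,0],[0,0,0],0.3],[[0,0.002,0],[0,0,0],0.3],[[0,0.002,0],[0,0,0],0.3],[[0,0.002,-0.03],[0,0,0],0.3],[[0,0.002,-0.06],[0,0,0],0.3],[[0,0.002,-0.11],[0,0,0],0.3],[[0,0.002,-0.16],[0,0,0],0.3],[[0,0.05,-0.21],[0,0,0],0.3],[[0,0.1,-0.25],[0,0,0],0.3],[[0,0.1,-0.27],[0,0,0],0.3],[[0,0.1,-0.27],[0,0,0],0.3]]'
python3 - <<'E'
from h import *
plan(*cw(0,.0),.34,174.9)
im,c=snap('side'); print([(t,np.round(d['extent']).astype(int).tolist(),round(d['conf'],2)) for t in('level','bracket1') for d in robot.recognise(t,'side')])
im,c=snap('top'); print([(t,np.round(d['extent']).astype(int).tolist(),round(d['conf'],2)) for t in('level','bracket1','lid_edge') for d in robot.recognise(t,'top')])
E
```

```text
t: 50.25
ee_pos: [0.5701, 0.1473, 0.3079]
tool_rot: [-0.002, 0.999, -0.045, 0.005]
ft_force: [0.5, 0.7, 0.5]
gripper_width: 0.0256
finger_force: 0.0
t 50.2 at [0.5701 0.1473 0.3079] yaw -95.2 -> [-0.002  -0.0197 -0.032 ] [-0.6 -0.2 89.9]
[('level', [116, 323, 174, 419], 0.94), ('level', [309, 194, 373, 218], 0.67), ('level', [289, 82, 404, 262], 0.23), ('bracket1', [345, 207, 385, 229], 0.81), ('bracket1', [356, 212, 391, 234], 0.72), ('bracket1', [322, 216, 356, 235], 0.43)]
[('level', [394, 340, 463, 365], 0.96), ('level', [222, 174, 245, 238], 0.87), ('bracket1', [262, 195, 278, 230], 0.96), ('bracket1', [263, 178, 280, 200], 0.7), ('bracket1', [245, 178, 260, 208], 0.67), ('bracket1', [226, 174, 244, 238], 0.66), ('bracket1', [282, 180, 303, 214], 0.56), ('bracket1', [403, 130, 465, 166], 0.3), ('lid_edge', [186, 159, 220, 231], 0.65)]
```

```bash
python3 -m pendant '[[[0,-0.02,-0.03],[0,0,90],0],[[0,-0.02,-0.03],[0,0,90],0],[[0,-0.02,-0.03],[0,0,90],0],[[0,-0.02,-0.03],[0,0,90],0],[[0,-0.02,-0.03],[0,0,90],0],[[0,-0.02,-0.03],[0,0,90],0],[[0,-0.02,-0.03],[0,0,90],0],[[0,-0.02,-0.03],[0,0,90],0],[[0,-0.02,-0.03],[0,0,90],0],[[0,-0.02,-0.03],[0,0,90],0],[[0,-0.02,-0.03],[0,0,90],0],[[0,-0.02,-0.03],[0,0,90],0]]'
python3 seg.py; python3 - <<'E'
from h import *
print(cam('wrist')[1], cuv(cam('wrist')[1]))
r=cv2.imread('pics/rect.png',0)
# column profile across bracket4 near far wall, long-leg profile along u
for x in(250,272,295): print(x,r[0:200:6,x])
print('level col profile',[r[y,0:140:5].tolist() for y in(120,250,380)])
E
```

```text
t: 51.8
ee_pos: [0.5695, 0.1697, 0.3294]
tool_rot: [-0.001, -0.675, 0.738, 0.0]
ft_force: [-0.3, 0.0, -0.5]
gripper_width: -0.0
finger_force: 0.0
t 51.8 tool uv (-0.0002, 0.0027) [0.57  0.17  0.329]
gray pct [ 56.  83. 109. 151. 182. 190. 193.]
u 0.004 0.116 v -0.042 0.06 fill 0.63 size [108. 104.] ang 87
u -0.005 0.088 v -0.111 -0.059 fill 0.88 size [92. 52.] ang 90
u -0.106 0.083 v 0.083 0.112 fill 0.73 size [ 23. 188.] ang 2
u -0.051 0.034 v -0.055 -0.008 fill 0.74 size [85. 47.] ang 90
u -0.03 0.007 v 0.096 0.102 fill 0.87 size [ 5. 37.] ang 1
[0.56206406 0.08601518 0.50022535] (-0.0002, -0.0813)
250 [ 78  83  78  83 115 160 161 160 161 162 161 162 161 162 110  84 122 162
 162 164 164 163 164 162 162 162 162 162 158  86  72  67  68  83]
272 [102 104 102 121 187 187 177 126  85 116 164 165 164 164 162 163 163 162
 163 163 147  87  94 160 163 162 163 182 177  79  79 106 112 178]
295 [101 103  92 101 176 188 189 189 189 190 190 190 188 179 100  97 178 189
 189 189 189 189 189 189 186 188 185 194 162  75  78 105 119 184]
level col profile [[33, 42, 64, 94, 97, 102, 145, 155, 156, 156, 153, 156, 160, 161, 148, 97, 80, 81, 82, 81, 81, 77, 66, 78, 96, 98, 110, 148], [33, 39, 66, 97, 105, 143, 87, 89, 141, 143, 110, 60, 130, 144, 97, 80, 81, 81, 79, 80, 74, 67, 93, 97, 101, 105, 107, 116], [32, 35, 57, 108, 170, 176, 174, 170, 171, 173, 175, 174, 160, 99, 74, 42, 52, 54, 56, 72, 73, 92, 111, 113, 108, 108, 108, 111]]
```

All four brackets lie on the long leg. The level stands on edge inside, with its top at 58 mm, below the rim. Now I go round behind the lid to close it.

```bash
python3 -m pendant '[[[0,0,-0.05],[0,0,0],0],[[-0.03,0,-0.09],[0,0,0],0],[[-0.08,0,-0.1],[0,0,0],0],[[-0.13,0,-0.1],[0,0,0],0],[[-0.18,0,-0.1],[0,0,0],0],[[-0.23,0,-0.1],[0,0,0],0],[[-0.272,0,-0.1],[0,0,0],0],[[-0.272,0,-0.1],[0,0,0],0],[[-0.272,0,-0.1],[0,0,0],0],[[-0.272,0,-0.1],[0,0,0],0]]'
python3 - <<'E'
from h import *
o=robot.get_obs(); print(cuv(o['ee_pos']))
cplan(0,.275,.285)
E
```

```text
t: 52.85
ee_pos: [0.5938, 0.44, 0.4305]
tool_rot: [-0.0, -0.676, 0.737, -0.0]
ft_force: [1.0, -0.2, -0.1]
gripper_width: 0.0001
finger_force: 0.0
(-0.0002, 0.274)
t 52.9 at [0.5938 0.44   0.4305] yaw 175.0 -> [-0.001  -0.0002  0.1455] [-0.  -0.   0.1]
```

```bash
python3 -m pendant '[[[0,0,0.05],[0,0,0],0],[[0,0,0.1],[0,0,0],0],[[0,0,0.14],[0,0,0],0],[[0,0,0.14],[0,0,0],0],[[0.03,0,0.14],[0,0,0],0],[[0.045,0,0.14],[0,0,0],0],[[0.06,0,0.14],[0,0,0],0],[[0.075,0,0.137],[0,0,0],0],[[0.09,0,0.134],[0,0,0],0],[[0.105,0,0.132],[0,0,0],0],[[0.12,0,0.13],[0,0,0],0],[[0.12,0,0.13],[0,0,0],0]]'
python3 - <<'E'
from h import *
o=robot.get_obs(); print(cuv(o['ee_pos']),o['ee_pos'],o['ft_force'])
E
python3 -m pendant '[[[0.015,0,0],[0,0,0],0],[[0.03,0,0],[0,0,0],0],[[0.045,0,0.003],[0,0,0],0],[[0.06,0,0.006],[0,0,0],0],[[0.075,0,0.009],[0,0,0],0],[[0.09,0,0.014],[0,0,0],0],[[0.105,0,0.019],[0,0,0],0],[[0.118,0,0.025],[0,0,0],0],[[0.132,0,0.033],[0,0,0],0],[[0.145,0,0.041],[0,0,0],0],[[0.158,0,0.05],[0,0,0],0],[[0.17,0,0.059],[0,0,0],0]]'
python3 - <<'E'
from h import *
o=robot.get_obs(); print(cuv(o['ee_pos']),o['ee_pos'],o['ft_force'])
robot.camera('top');print([(np.round(d['extent']).astype(int).tolist(),round(d['conf'],2)) for d in robot.recognise('lid_edge','top')])
E
```

```text
t: 54.05
ee_pos: [0.5831, 0.3187, 0.3015]
tool_rot: [0.0, -0.675, 0.738, -0.0]
ft_force: [0.6, 0.6, 0.6]
gripper_width: 0.0
finger_force: 0.0
(0.0, 0.1523) [0.58311159 0.31866315 0.30149027] [0.56656631 0.62080706 0.63065869]
t: 55.25
ee_pos: [0.5679, 0.1503, 0.2406]
tool_rot: [-0.0, -0.675, 0.738, 0.0]
ft_force: [0.3, 0.1, -0.0]
gripper_width: 0.0002
finger_force: 0.0
(-0.0001, -0.0168) [0.56788526 0.15029852 0.24060577] [ 0.30296567  0.12652058 -0.03487977]
[([173, 111, 221, 227], 0.9), ([315, 138, 382, 162], 0.73), ([219, 173, 244, 240], 0.52)]
```

No force registered, and the lid has not moved. I'll measure the free edge of the lid in the top picture.

```bash
python3 - <<'E'
from h import *
c=cam('top')
for z in(.30,.325):
  for p in((180,113),(165,222)): print(z,p,cuv(toW(c,*p,z)))
c=cam('side')
print('side: lid top corners at v for z=.32',[ (v,toP(c,[*cw(.13,v),.07+.26*np.sin(np.arccos(-(v-.13)/.26))]).round()) for v in(.15,.17,.19,.21)])
# lid edge predicted in side for theta
for th in(1.2,1.57,1.7,1.8,1.9):
    v=.13-.26*np.cos(th); z=.07+.26*np.sin(th); print(th,[toP(c,[*cw(s,v),z]).round().tolist() for s in(-.135,.135)],[toP(cam('top'),[*cw(s,v),z]).round().tolist() for s in(-.135,.135)])
im,c=snap('side');print([(n,np.round(d['extent']).astype(int).tolist(),round(d['conf'],2)) for n in('lid_edge','case') for d in robot.recognise(n,'side')])
E
```

```text
0.3 (180, 113) (0.1394, 0.1973)
0.3 (165, 222) (-0.1336, 0.1876)
0.325 (180, 113) (0.1289, 0.1901)
0.325 (165, 222) (-0.1383, 0.1806)
side: lid top corners at v for z=.32 [(0.15, array([397.,  89.])), (0.17, array([396.,  87.])), (0.19, array([395.,  87.])), (0.21, array([394.,  86.]))]
1.2 [[287.0, 111.0], [403.0, 111.0]] [[229.0, 229.0], [245.0, 121.0]]
1.57 [[290.0, 91.0], [399.0, 91.0]] [[187.0, 223.0], [205.0, 113.0]]
1.7 [[291.0, 88.0], [398.0, 88.0]] [[172.0, 221.0], [191.0, 111.0]]
1.8 [[292.0, 87.0], [397.0, 87.0]] [[162.0, 220.0], [181.0, 111.0]]
1.9 [[293.0, 87.0], [396.0, 86.0]] [[152.0, 220.0], [171.0, 111.0]]
[('lid_edge', [290, 84, 399, 186], 0.64), ('lid_edge', [321, 215, 356, 234], 0.25), ('case', [288, 81, 406, 261], 0.78)]
```

```bash
python3 - <<'E'
from h import *
for n in('top','side','wrist'):
    im,c=snap(n)
    print(n,[(t,np.round(d['extent']).astype(int).tolist(),round(d['conf'],2)) for t in('bracket1','level','lid_edge','lid_hinge') for d in robot.recognise(t,n)])
    if n=='top':
        np.save('t.npy',im); o=cv2.imread('pics/top1.png')[:,:,::-1]
        for r in(140,170,200): print(r,'old',o[r,150:320:6].mean(1).astype(int).tolist()); print(r,'new',im[r,150:320:6].mean(1).astype(int).tolist())
    if n=='side':
        o=cv2.imread('pics/side2.png')[:,:,::-1]
        for col in(310,350,385): print(col,'old',o[70:260:8,col].mean(1).astype(int).tolist()); print(col,'new',im[70:260:8,col].mean(1).astype(int).tolist())
E
```

```text
top [('bracket1', [263, 198, 281, 228], 0.88), ('bracket1', [245, 183, 259, 207], 0.62), ('bracket1', [262, 171, 279, 198], 0.57), ('bracket1', [392, 188, 423, 216], 0.36), ('bracket1', [319, 141, 385, 162], 0.24), ('level', [225, 175, 245, 237], 0.91), ('level', [392, 342, 463, 367], 0.78), ('level', [357, 272, 406, 293], 0.42), ('lid_edge', [174, 110, 217, 226], 0.97)]
140 old [158, 158, 156, 153, 147, 41, 51, 52, 50, 49, 115, 157, 159, 154, 156, 154, 151, 148, 152, 153, 151, 148, 110, 106, 123, 152, 156, 155, 155]
140 new [148, 58, 80, 122, 65, 66, 70, 75, 78, 75, 68, 62, 58, 55, 40, 33, 33, 31, 32, 31, 30, 125, 109, 105, 123, 151, 156, 154, 155]
170 old [159, 159, 155, 149, 66, 51, 51, 52, 51, 51, 51, 64, 19, 91, 92, 92, 93, 92, 88, 77, 62, 63, 57, 53, 42, 29, 31, 127, 163]
170 new [75, 70, 62, 61, 56, 62, 91, 43, 41, 37, 33, 61, 20, 91, 92, 25, 25, 23, 25, 24, 25, 92, 57, 52, 42, 27, 31, 126, 162]
200 old [72, 148, 142, 77, 51, 52, 51, 51, 52, 51, 50, 34, 78, 90, 95, 92, 95, 91, 89, 91, 103, 86, 78, 95, 95, 92, 111, 51, 152]
200 new [63, 62, 63, 63, 63, 60, 53, 40, 49, 49, 48, 3
[... 587 characters left out ...]
55, 22, 70, 66, 72, 70, 72, 73, 30, 11, 13, 12, 129, 128, 126, 94, 13, 18]
350 new [19, 21, 20, 21, 21, 20, 18, 22, 25, 63, 67, 66, 63, 65, 17, 12, 149, 87, 86, 145, 132, 89, 9, 15]
385 old [130, 132, 141, 70, 71, 72, 73, 72, 70, 72, 73, 72, 70, 71, 30, 14, 14, 13, 124, 125, 122, 95, 87, 12]
385 new [121, 123, 122, 64, 67, 67, 69, 68, 66, 67, 68, 68, 66, 67, 27, 11, 10, 12, 114, 100, 144, 88, 80, 12]
wrist [('bracket1', [281, 150, 384, 208], 0.82), ('bracket1', [218, 207, 314, 267], 0.8), ('bracket1', [189, 162, 284, 224], 0.67), ('bracket1', [219, 93, 323, 147], 0.66), ('level', [234, 265, 426, 314], 0.95), ('lid_edge', [157, 347, 476, 461], 0.65), ('lid_hinge', [157, 348, 477, 463], 0.65)]
```

The lid still stands at about 1.68 rad, so the fingers slid over its edge. The reported TCP seems about 25 mm below the effective fingertips when shut, which also explains the weak bracket pushes. I'll go back behind the lid, lower this time, and push in stages.

```bash
python3 -m pendant '[[[0,0,-0.05],[0,0,0],0],[[0,0,-0.1],[0,0,0],0],[[0,0,-0.15],[0,0,0],0],[[-0.03,0,-0.19],[0,0,0],0],[[-0.08,0,-0.19],[0,0,0],0],[[-0.13,0,-0.19],[0,0,0],0],[[-0.18,0,-0.19],[0,0,0],0],[[-0.23,0,-0.19],[0,0,0],0],[[-0.28,0,-0.19],[0,0,0],0],[[-0.29,0,-0.19],[0,0,0],0],[[-0.29,0,-0.15],[0,0,0],0],[[-0.29,0,-0.1],[0,0,0],0]]'
python3 -m pendant '[[[0,0,0.05],[0,0,0],0],[[0,0,0.075],[0,0,0],0],[[0,0,0.075],[0,0,0],0],[[0.03,0,0.075],[0,0,0],0],[[0.055,0,0.075],[0,0,0],0],[[0.07,0,0.075],[0,0,0],0],[[0.085,0,0.075],[0,0,0],0],[[0.1,0,0.073],[0,0,0],0],[[0.115,0,0.073],[0,0,0],0],[[0.125,0,0.073],[0,0,0],0]]'
python3 - <<'E'
from h import *
o=robot.get_obs(); print(cuv(o['ee_pos']),o['ee_pos'],o['ft_force'])
robot.camera('top');print([(np.round(d['extent']).astype(int).tolist(),round(d['conf'],2)) for d in robot.recognise('lid_edge','top')])
E
```

```text
t: 57.45
ee_pos: [0.5944, 0.4417, 0.3423]
tool_rot: [0.002, -0.676, 0.737, -0.0]
ft_force: [1.2, 0.8, -0.9]
gripper_width: -0.0
finger_force: 0.0
t: 58.45
ee_pos: [0.5827, 0.3148, 0.269]
tool_rot: [0.0, -0.675, 0.738, -0.0]
ft_force: [1.1, 3.1, 2.7]
gripper_width: -0.0002
finger_force: 1.8
(-0.0001, 0.1484) [0.58268563 0.314784   0.26901432] [1.06685149 3.06455214 2.70500075]
[([182, 110, 219, 247], 0.74)]
```

```bash
python3 -m pendant '[[[0.012,0,0],[0,0,0],0],[[0.024,0,0],[0,0,0],0],[[0.036,0,0],[0,0,0],0],[[0.048,0,0.001],[0,0,0],0],[[0.06,0,0.003],[0,0,0],0],[[0.072,0,0.006],[0,0,0],0],[[0.084,0,0.01],[0,0,0],0],[[0.096,0,0.015],[0,0,0],0],[[0.106,0,0.019],[0,0,0],0],[[0.114,0,0.023],[0,0,0],0]]'
python3 - <<'E'
from h import *
o=robot.get_obs(); print(cuv(o['ee_pos']),o['ee_pos'],o['ft_force'])
robot.camera('top');print([(np.round(d['extent']).astype(int).tolist(),round(d['conf'],2)) for d in robot.recognise('lid_edge','top')])
robot.camera('side');print([(np.round(d['extent']).astype(int).tolist(),round(d['conf'],2)) for d in robot.recognise('lid_edge','side')])
for n in('top','side'):
  c=cam(n)
  for th in(.7,.85,1.05,1.2,1.4):
    v=.13-.26*np.cos(th); z=.07+.26*np.sin(th); print(n,th,[toP(c,[*cw(s,v),z]).round().tolist() for s in(-.135,.135)])
E
```

```text
t: 59.55
ee_pos: [0.5726, 0.201, 0.2453]
tool_rot: [0.0, -0.675, 0.738, -0.0]
ft_force: [-0.8, 0.6, 1.1]
gripper_width: -0.0002
finger_force: 1.0
(0.0, 0.0342) [0.57257815 0.20104758 0.24533825] [-0.81048934  0.58805608  1.06287529]
[([202, 123, 259, 246], 0.61), ([201, 122, 313, 260], 0.21)]
[([286, 117, 409, 185], 0.6)]
top 0.7 [[275.0, 240.0], [288.0, 137.0]]
top 0.85 [[263.0, 237.0], [278.0, 132.0]]
top 1.05 [[245.0, 232.0], [260.0, 125.0]]
top 1.2 [[229.0, 229.0], [245.0, 121.0]]
top 1.4 [[206.0, 225.0], [224.0, 116.0]]
side 0.7 [[285.0, 159.0], [405.0, 159.0]]
side 0.85 [[285.0, 143.0], [404.0, 143.0]]
side 1.05 [[286.0, 123.0], [404.0, 124.0]]
side 1.2 [[287.0, 111.0], [403.0, 111.0]]
side 1.4 [[289.0, 98.0], [401.0, 98.0]]
```

```bash
python3 -m pendant '[[[0.012,0,0.006],[0,0,0],0],[[0.024,0,0.013],[0,0,0],0],[[0.037,0,0.022],[0,0,0],0],[[0.051,0,0.034],[0,0,0],0],[[0.06,0,0.043],[0,0,0],0],[[0.069,0,0.052],[0,0,0],0],[[0.077,0,0.061],[0,0,0],0],[[0.085,0,0.071],[0,0,0],0],[[0.092,0,0.08],[0,0,0],0],[[0.099,0,0.091],[0,0,0],0],[[0.106,0,0.103],[0,0,0],0],[[0.112,0,0.115],[0,0,0],0]]'
python3 - <<'E'
from h import *
o=robot.get_obs(); print(cuv(o['ee_pos']),o['ee_pos'],o['ft_force'])
robot.camera('side');print([(np.round(d['extent']).astype(int).tolist(),round(d['conf'],2)) for d in robot.recognise('lid_edge','side')])
c=cam('side')
for th in(0,.2,.35,.5):
    v=.13-.26*np.cos(th); z=.07+.26*np.sin(th); print(th,[toP(c,[*cw(s,v),z]).round().tolist() for s in(-.135,.135)])
E
```

```text
t: 60.95
ee_pos: [0.5626, 0.09, 0.1295]
tool_rot: [-0.0, -0.675, 0.738, -0.0]
ft_force: [-0.3, -0.3, 0.7]
gripper_width: -0.0001
finger_force: 0.4
(0.0, -0.0773) [0.56261612 0.09003023 0.12948017] [-0.25476472 -0.29896735  0.6580848 ]
[([287, 183, 408, 202], 0.75)]
0 [[286.0, 236.0], [402.0, 237.0]]
0.2 [[285.0, 216.0], [403.0, 217.0]]
0.35 [[285.0, 199.0], [404.0, 200.0]]
0.5 [[284.0, 182.0], [405.0, 182.0]]
```

```bash
python3 -m pendant '[[[0.005,0,0.012],[0,0,0],0],[[0.009,0,0.024],[0,0,0],0],[[0.014,0,0.036],[0,0,0],0],[[0.017,0,0.048],[0,0,0],0],[[0.019,0,0.058],[0,0,0],0],[[0.02,0,0.063],[0,0,0],0],[[0.02,0,0.063],[0,0,0],0]]'
python3 - <<'E'
from h import *
o=robot.get_obs(); print(cuv(o['ee_pos']),o['ee_pos'],o['ft_force'])
robot.camera('side');print([(np.round(d['extent']).astype(int).tolist(),round(d['conf'],2)) for d in robot.recognise('lid_edge','side')])
E
```

```text
t: 61.75
ee_pos: [0.5604, 0.0703, 0.0665]
tool_rot: [-0.001, -0.675, 0.738, 0.0]
ft_force: [0.3, 0.1, -0.1]
gripper_width: -0.0003
finger_force: 0.0
(-0.0005, -0.0971) [0.56035483 0.07032444 0.06647084] [ 0.27008166  0.07809784 -0.05161225]
[([286, 178, 409, 232], 0.59)]
```

```bash
for i in 1; do python3 -m pendant '[[[0,0,0.003],[0,0,0],0],[[0,0,0.006],[0,0,0],0],[[0,0,0.006],[0,0,0],0]]'; python3 -m pendant '[[[0,0,0.003],[0,0,0],0],[[0,0,0.006],[0,0,0],0],[[0,0,0.006],[0,0,0],0]]'; done
python3 - <<'E'
from h import *
o=robot.get_obs(); print(cuv(o['ee_pos']),o['ee_pos'],o['ft_force'])
im,c=snap('side');print([(np.round(d['extent']).astype(int).tolist(),round(d['conf'],2)) for d in robot.recognise('lid_edge','side')])
for th in(0,.04,.1): 
  for zz in(0,.012):
    v=.13-.26*np.cos(th)+zz*np.sin(th); z=.07+.26*np.sin(th)+zz*np.cos(th); print(th,zz,toP(c,[*cw(.05,v),z]).round(1))
print(im[205:262:2,372].mean(1).astype(int))
E
```

```text
t: 62.15
ee_pos: [0.5608, 0.0707, 0.0613]
tool_rot: [-0.0, -0.675, 0.738, 0.0]
ft_force: [-0.2, -0.2, 0.1]
gripper_width: 0.0001
finger_force: 0.0
t: 62.45
ee_pos: [0.5608, 0.0707, 0.0551]
tool_rot: [-0.0, -0.675, 0.738, 0.0]
ft_force: [-0.2, -0.1, -0.2]
gripper_width: -0.0002
finger_force: 0.0
(-0.0, -0.0967) [0.56082538 0.07067157 0.05513052] [-0.22468796 -0.07269745 -0.18466014]
[([288, 178, 409, 236], 0.94)]
0 0 [365.2 236.7]
0 0.012 [365.3 232.3]
0.04 0 [365.3 232.9]
0.04 0.012 [365.5 228.3]
0.1 0 [365.5 226.9]
0.1 0.012 [365.7 222.1]
[ 24  24  23  21  20  19  21  20  21  21  21  21  20 124  88  90  93  90
  22  11  11   9  11  11  10  13  12  94  90]
```

```bash
python3 -m pendant '[[[0,0,0.003],[0,0,0],0],[[0,0,0.003],[0,0,0],0]]' | grep -E 'ee_pos|ft_'; python3 -m pendant '[[[0,0,0.003],[0,0,0],0],[[0,0,0.003],[0,0,0],0]]'| grep -E 'ee_pos|ft_'; python3 -m pendant '[[[0,0,0.002],[0,0,0],0],[[0,0,0.002],[0,0,0],0]]'| grep -E 'ee_pos|ft_'
```

```text
ee_pos: [0.5612, 0.0707, 0.0548]
ft_force: [-8.1, 0.4, 20.8]
ee_pos: [0.5614, 0.0707, 0.0546]
ft_force: [-18.3, 2.0, 46.6]
ee_pos: [0.5616, 0.0707, 0.0545]
ft_force: [-25.1, 1.0, 63.2]
```

The lid presses solidly on the rim, confirming that the fingertips sit 27 mm above the reported TCP. Now I retract and check.

```bash
python3 -m pendant '[[[0,0,-0.03],[0,0,0],0],[[0,0,-0.08],[0,0,0],0],[[0,0,-0.13],[0,0,0],0],[[0,0,-0.18],[0,0,0],0],[[0.05,0,-0.23],[0,0,0],0],[[0.1,0,-0.25],[0,0,0],0],[[0.1,0,-0.25],[0,0,0],0],[[0.1,0,-0.25],[0,0,0],0]]'
python3 - <<'E'
from h import *
im,c=snap('side');print([(n,np.round(d['extent']).astype(int).tolist(),round(d['conf'],2)) for n in('lid_edge','bracket1','level','tape','tube','cutter','rule','arch','glue') for d in robot.recognise(n,'side')])
for col in(330,372): print(im[205:262:2,col].mean(1).astype(int))
im,c=snap('top');print([(n,np.round(d['extent']).astype(int).tolist(),round(d['conf'],2)) for n in('lid_edge','tape','bar','glue') for d in robot.recognise(n,'top')])
for th in(0,.04,.1): print(th,toP(c,[*cw(0,.13-.26*np.cos(th)),.076+.26*np.sin(th)]))
E
```

```text
t: 63.95
ee_pos: [0.5525, -0.0311, 0.3]
tool_rot: [0.002, -0.674, 0.738, -0.001]
ft_force: [0.3, -0.1, 0.3]
gripper_width: -0.0001
finger_force: 0.0
[('lid_edge', [286, 178, 408, 238], 0.84), ('level', [119, 322, 175, 418], 0.63), ('tape', [362, 326, 408, 368], 0.55), ('tube', [238, 300, 275, 348], 0.61), ('cutter', [202, 410, 292, 454], 0.71), ('rule', [429, 264, 449, 319], 0.7), ('arch', [448, 328, 516, 421], 0.85), ('glue', [418, 195, 438, 249], 0.61)]
[ 21  19  20  20  20  19  22  23  24  25  23  25  21 121  85  85  96  85
  11   9  11  10  11  32  22  10  10  86  84]
[ 24  23  23  21  21  20  21  19  20  20  19  20  20 123  87  87  86  88
  20  12  10  10  12   8  11  12  12  86  87]
[('lid_edge', [354, 270, 408, 292], 0.63), ('lid_edge', [204, 161, 312, 251], 0.59), ('tape', [393, 184, 425, 218], 0.9), ('bar', [124, 171, 151, 227], 0.56)]
0 [304.86126478 206.45900862]
0.04 [304.85727828 205.54034085]
0.1 [304.57113523 204.10766922]
```

The lid is closed, with its front edge at side rows 231–240 as predicted for 0 rad, and every bystander I could detect is in place. Handing in.

```bash
python3 -c "
from rig import robot
print(robot.close_job())"
```

```text
the job is handed in; nothing more can be done
None
```

The job is handed in: all four brackets lie on their long legs in the case with the level beside them, the lid is closed, and no bystander was seen to move; no verdict came back.

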